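Change the colour filter in a bench lamp under its bayonet hood

ROBOT

A 6-joint arm with a two-finger parallel gripper is mounted at the origin on a cart in front of the work surface, level with it; the furniture and walls round the work are solid. World frame = base frame: x ahead of the robot, y to its left, z up, the work surface at z = 0. Lengths are in m, angles in rad, forces in N, time in s.
With the tool pointing down it reaches from about 0.3 to 0.75 m from the base axis. Payload 8.5 kg.
Tool frame: the origin (TCP) lies at the very end of the fingers, on their centre line; the grasp point (between the pads) lies 19 mm behind it; z points along the fingers, y is the line along which they close (so a half turn about z gives the same grasp; the last joint's range is limited). The gripper opens to 85 mm and grips with 20 to 120 N. Pads are 22 mm wide; open, the fingers measure 114 mm over their backs; the gripper's body (76 mm by 85 mm) begins 54 mm behind the grasp point. The pads swing forward as they close: fully open they stand 13 mm farther back than shut.
Start: joints at [-1.333, 0.381, 1.297, -0, 1.464, -0.215], TCP at [0.241, -0.495, 0.231] pointing down, gripper open.
Joint ranges: [-3.11, 3.11], [-0.89, 2.33], [0.22, 2.48], [-1.42, 4.56], [0.17, 2.85], [-2.88, 2.88]. Speed limits (rad/s): [2.39, 2.39, 3.14, 3.14, 3.14, 3.14].

INTERFACE

Orientations are given as a rotation vector (axis times angle).
In Python, from rig import robot gives the robot as it stands.
- The arm moves only by the tool servo_tool, never from a script. Its argument "motion" is a list of rows, each a list of 4 numbers: the shift along the tool's x, y, z in units of 50 mm (1.0 is 50 mm), then the turn about the tool's z in units of 6 degrees (1.0 is 6 degrees). In form: [[tx, ty, tz, turn], ...]. A call has exactly 10 rows; each row shifts and turns the commanded pose from where the row before left it, along the tool's axes as they then stand; what a row does not reach is not made up. A row lasts 1/10 s, in which the tool goes at most 50 mm and 8.59 degrees, less where a joint would pass 70% of its speed; a pose out of reach is approached as far as the arm can. A call is refused whole if a number of a shift passes 1 or a number of a turn 1, either way. A call with a gripper value outside its range is refused whole. "gripper" is the opening, from 0 (shut) to 1 (fully open), set as the call begins (left out, the last holds). The fingers move at their own pace and stop on an object; "grip_force" is the grip in N (left out, the last holds). Time passes only in rows, so rows that do not move let the fingers close, or fill a call up. It gives the time, the measured TCP pose, the force, the opening and the grip force at its end, in the units of the state.
- robot.state(): the state, without advancing time (a new reading comes with each control period).
- robot.capture(name): name is "scene" or "top" or "wrist"; returns a dict with "img" (400x640x3 uint8, red, green, blue), "fx", "fy", "cx", "cy" (pixels), "origin" and "attitude" of the camera in the world. Camera axes: x right, y up, looking along -z (the intrinsics and any distortion apply to the point x, -y, -z); pixel columns grow to the right and rows downward; lengths in m; the calibration is good to about 2 mm. The wrist camera is an equidistant fisheye: a pixel r from the principal point sees the ray r / f radians off the axis. A picture is of the moment at which its call begins. There is no depth.
- robot.job_done(): hands the job in; it is judged then, once.
The state is a dict: "time_s": time; "qpos": joint angles; "joint_velocities": joint speeds; "effort": joint torques, N m; "ee_pos": TCP position; "eef_rot": TCP orientation; "force": force on the tool from outside, world axes, zero at the start; "torque": the same for the moment, N m; "gripper_width": opening from 0.0 (shut) to 1.0 (fully open); "grip_force": force on a finger pad.
Only numpy, scipy, OpenCV 4.12 (cv2) and the standard library are available. Lean on these libraries where they do the work, as an engineer would, in place of code of your own. Each camera call takes 0.05 s, during which the arm holds its last target. There are 200 camera calls.

TASK

Change the lamp's colour filter from orange to blue. The orange filter lies in the lamp under the brass retaining ring, and the hood encloses both: unlock the hood and stand it and the brass ring upright in the metal tray while the lamp is open, put the orange filter on the empty stand with the orange rim, and seat the blue filter in the lamp. Then put the brass ring back on top of it and put the hood back over both, fully home and locked again; leave the green filter on its stand.

Things in the scene. Friction and masses are not known exactly. Their poses are not given: they have to be found in the camera images.
- lamp: Fixed grey finned box 100x103 mm. On it a flange, 82 mm across, top at z=32 mm, and a spigot 52 mm across, rim at z=50 mm, with a well 41 mm across, 5.5 mm deep (a seated cell's origin is at z=45 mm). Two 5 mm pins on the spigot at the lamp's +y and -y, reaching 34 mm from the axis. Flange dots: white at -x (locked), red 40 deg anticlockwise from above (open). Origin: underside centre.
- hood: Hollow hood 84 mm high, open at both ends: black skirt 64 mm across (57 inside), clear wall, black collar 50 mm across from 63 to 84 mm up: grip there. Bayonet on the lamp's pins: locked at the lamp's yaw; goes off and on at 40 deg (+-8) anticlockwise from above; turns freely while its edge is under 2 mm above the flange. Half a turn is the same. Origin: lower edge centre; -x: white index line.
- retaining_ring: Brass ring, 48 mm across, 23 mm high, 23 mm bore, on the orange filter at the start. Conical foot 5 mm high (28 mm across at the bottom, 37 at the top), then a cylindrical body of 18 mm to grip. The foot sits in the well on top of a filter, the body on the filter's rim (18 mm from origin to origin; in the lamp its origin is at z=63 mm). Origin: centre of the foot's underside. Yaw is free.
- orange_filter: Black filter cell with orange glass and band, in the lamp's well under the brass ring at the start. 48 mm across, 23 mm high: conical foot 5 mm high (28 mm across at the bottom, 37 at the top), then a cylindrical body of 18 mm to grip, with a well in its top, 41 mm across, 5.5 mm deep, the glass at its bottom. Origin: centre of the foot's underside. Yaw is free.
- blue_filter: Filter cell with blue glass and band, on the stand with the blue rim (its origin at z=11 mm). Same cell as the orange one: 48 mm across, 23 mm high with 5 mm conical foot and a well on top; origin at the centre of the foot's underside.
- green_filter: Filter cell with green glass and band, on the stand with the green rim, where it stays. Same cell as the orange one; origin at the centre of the foot's underside.
- orange_stand: Fixed round black stand, 64 mm across, 16 mm high, with an orange rim round the well in its top (41 mm across, 5.5 mm deep), empty at the start; a cell seated in it has its origin at z=11 mm. Origin: centre of the underside. Two like stands, with a blue and a green rim, carry the blue and green filters; the three stand in a row about 120 mm apart, in any order.
- tray: Fixed shallow metal tray with dark lining, 116 mm (its x) by 196 mm (its y), rim 10 mm high, walls 3 mm, floor at z=3 mm, empty at the start; hood and brass ring fit in it side by side, 50 mm either way along y. Origin: centre of the underside.
Mind the look-alikes: they are no part of the job. Leave any pink look-alike of the orange_stand alone.

How it is judged:
By the outcome, as a careful person would: the job done as asked, in the order asked, and still so for the second after the job is handed in, with the robot touching nothing.
It also fails if it takes over 125 s, if anything falls off the work surface, if the arm or the gripper's body presses on something with over 40 N, if the wrist force passes 120 N, or if a joint passes its speed limit or range.

## Working session

There is one attempt and no reset: what is moved stays moved. The work goes in short steps, Python scripts to look and compute and a tool call to move; the robot and the scene stay as the last step left them, time stands still between calls to the robot, and variables do not carry over. Pictures are saved under pics/ and viewed, at most 14 in all, crops included, and the job is handed in when it is done.

Besides the shell and the picture viewer there is one more tool, called after "Request:" by a JSON object that holds its "op" and its "data". servo_tool: Moves the arm, as the interface text tells. Its arguments: {"type":"object","properties":{"motion":{"type":"array"},"gripper":{"type":"number"},"grip_force":{"type":"number"}},"required":["motion"]}

```bash
ls; mkdir -p pics
python3 - <<'E'
from rig import robot
import cv2,numpy as np,pickle
s=robot.state(); print(s)
d={}
for n in("scene","top","wrist"):
    c=robot.capture(n); d[n]=c
    cv2.imwrite(f"pics/{n}0.png",c["img"][:,:,::-1]); print(n,c["fx"],c["fy"],c["cx"],c["cy"],c["origin"],c["attitude"],[k for k in c])
pickle.dump(d,open("cap0.pkl","wb"))
E
```

```text
pics
{'time_s': 0.0, 'qpos': array([-1.33328152e+00,  3.81220356e-01,  1.29827290e+00,  5.57251846e-07,
        1.46363252e+00, -2.15309200e-01]), 'joint_velocities': array([-0.00020721,  0.00019897,  0.00162827,  0.00132518, -0.0012307 ,
       -0.00072738]), 'effort': array([ 1.01238438e-03, -4.48458588e+01, -2.31278819e+01, -9.02086299e-05,
        4.72124622e-03, -7.08058209e-06]), 'ee_pos': array([ 0.24054893, -0.49426908,  0.23069462]), 'eef_rot': array([-3.05991938e+00, -7.04888511e-01,  2.58546870e-05]), 'force': array([-0.28900054,  0.5729368 ,  0.07229159]), 'torque': array([ 0.02741461, -0.01549249, -0.0108396 ]), 'grip_force': 0.0, 'gripper_width': 1.0001729101646326}
scene 498.9601642142948 498.9601642142948 316.6958030662994 200.03128302304413 [0.10560785 0.53943477 0.84082514] [ 0.29038387 -1.14300862 -2.42066946] ['img', 'fx', 'fy', 'cx', 'cy', 'origin', 'attitude']
top 399.27695943919315 399.27695943919315 328.416565624559 194.883446024125 [ 0.42684776 -0.25772779  0.97499812] [ 0.10502505 -0.10994314 -1.53964365] ['img', 'fx', 'fy', 'cx', 'cy', 'origin', 'attitude']
wrist 309.70691628693146 309.70691628693146 321.57089773271264 194.54470535627456 [ 0.31435099 -0.45817028  0.37284747] [-0.29422519  0.18495018 -1.10685599] ['img', 'fx', 'fy', 'cx', 'cy', 'origin', 'attitude']
```

View pics/scene0.png

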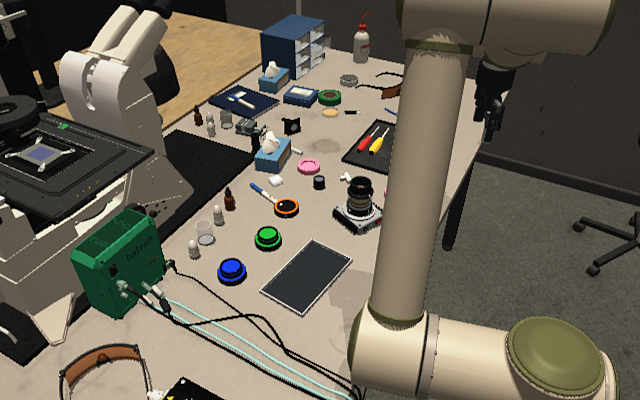

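View pics/top0.png

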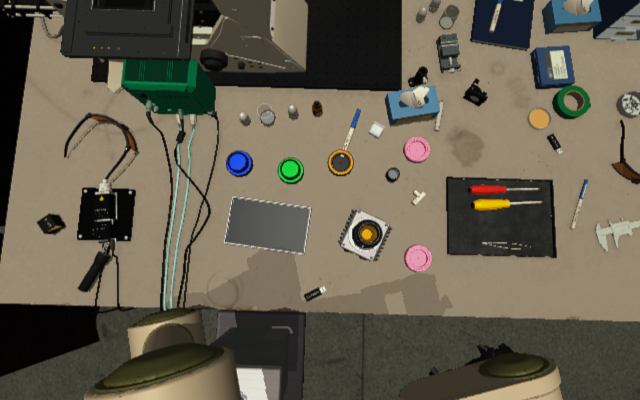

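The top view shows the blue filter at (239,163), the green at (291,170), the empty orange-rim stand at (341,162), the tray at (267,225) and the lamp with its hood at (366,234). Pink look-alikes are at (417,149) and (418,258), so those stay out of it. Next: enlarged crops.

```bash
cat > h.py <<'E'
import numpy as np,cv2,pickle
from scipy.spatial.transform import Rotation as R
from scipy.optimize import least_squares
def ray(c,n,u,v):
    x,y=(u-c["cx"])/c["fx"],(v-c["cy"])/c["fy"]
    if n=="wrist":
        r=np.hypot(x,y); d=np.array([x/r*np.sin(r),-y/r*np.sin(r),-np.cos(r)]) if r>1e-9 else np.array([0,0,-1.])
    else: d=np.array([x,-y,-1.])
    d=R.from_rotvec(c["attitude"]).apply(d); return np.array(c["origin"]),d/np.linalg.norm(d)
def atz(c,n,u,v,z):
    o,d=ray(c,n,u,v); return o+d*(z-o[2])/d[2]
def tri(*obs):
    A=np.zeros((3,3));b=np.zeros(3);L=[]
    for c,n,u,v in obs:
        o,d=ray(c,n,u,v);P=np.eye(3)-np.outer(d,d);A+=P;b+=P@o;L.append((o,P))
    p=np.linalg.solve(A,b); return p,[np.linalg.norm(P@(p-o)) for o,P in L]
def proj(c,n,p):
    q=R.from_rotvec(c["attitude"]).inv().apply(np.atleast_2d(p)-c["origin"]);x,y,z=q[:,0],-q[:,1],-q[:,2]
    if n=="wrist":
        t=np.arctan2(np.hypot(x,y),z);h=np.hypot(x,y)+1e-12;x,y=x/h*t,y/h*t
    else: x,y=x/z,y/z
    return np.c_[c["fx"]*x+c["cx"],c["fy"]*y+c["cy"]]
def crop(c,x0,y0,w,h,k,f):
    im=cv2.resize(c["img"][y0:y0+h,x0:x0+w,::-1],None,fx=k,fy=k,interpolation=cv2.INTER_CUBIC)
    for x in range((x0+9)//10*10,x0+w,10): cv2.line(im,((x-x0)*k,0),((x-x0)*k,12 if x%50==0 else 5),(0,255,255),1);(x%50==0) and cv2.putText(im,str(x),((x-x0)*k,24),0,.4,(0,255,255))
    for y in range((y0+9)//10*10,y0+h,10): cv2.line(im,(0,(y-y0)*k),(12 if y%50==0 else 5,(y-y0)*k),(0,255,255),1);(y%50==0) and cv2.putText(im,str(y),(14,(y-y0)*k),0,.4,(0,255,255))
    cv2.imwrite(f,im)
E
python3 - <<'E'
from h import *
d=pickle.load(open("cap0.pkl","rb"))
crop(d["top"],215,140,190,130,4,"pics/t1.png")
crop(d["scene"],205,165,190,150,4,"pics/s1.png")
E
```

```text
(no output)
```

View pics/t1.png

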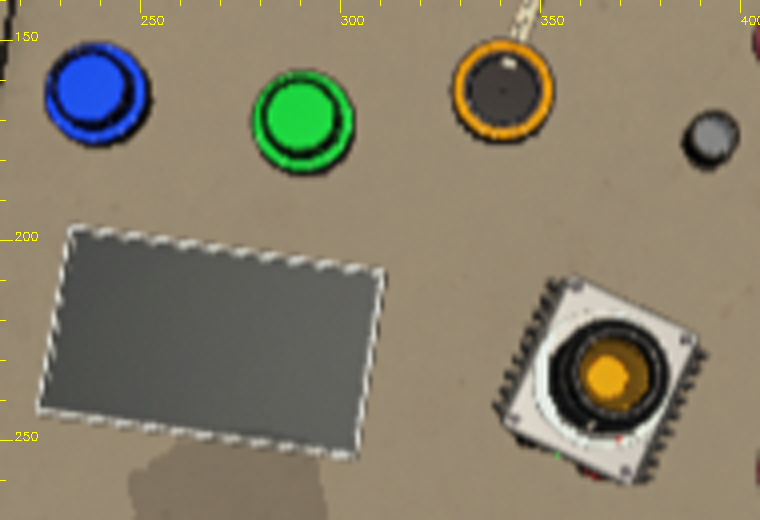

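View pics/s1.png

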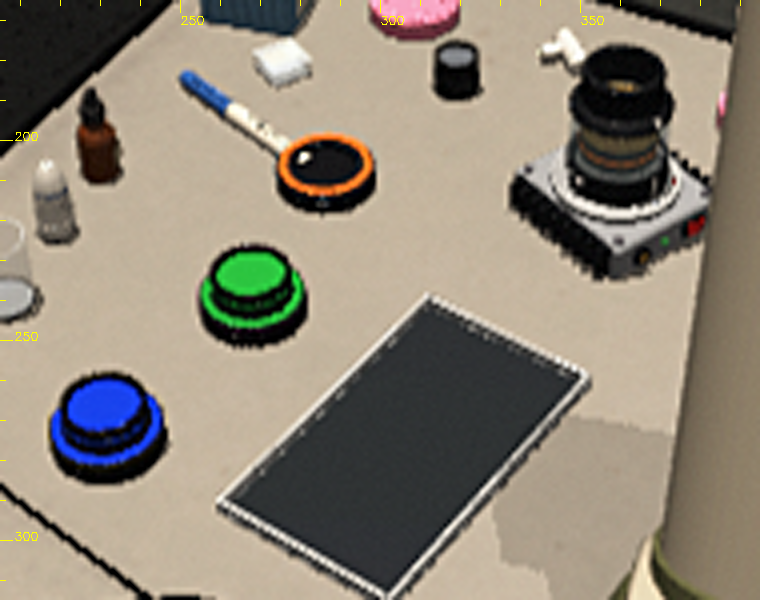

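View pics/wrist0.png

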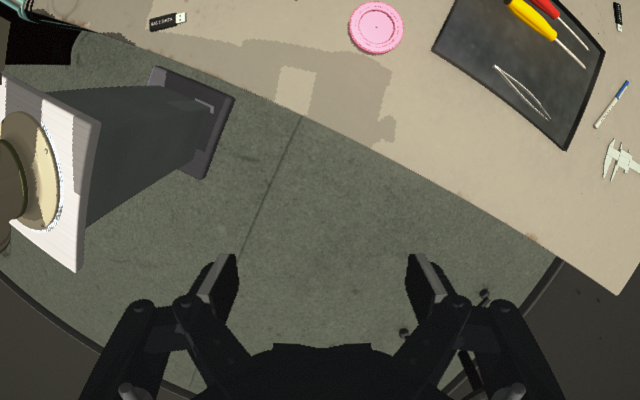

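Run:
```python
from h import *
d=pickle.load(open("cap0.pkl","rb"));T,S=d["top"],d["scene"]
np.set_printoptions(precision=4,suppress=True)
t=lambda x,y:(215+(x+.5)/4-.5,140+(y+.5)/4-.5)
s=lambda x,y:(205+(x+.5)/4-.5,165+(y+.5)/4-.5)
for n,a,b in [("blue glass",(91,88),(103,406)),("green glass",(300,117),(250,271)),("orange rim",(502,90),(327,158)),("hood top",(613,373),(624,68)),("red dot",(618,438),(673,182)),
 ("tray TL",(69,228),(217,503)),("tray TR",(383,270),(428,296)),("tray BR",(356,457),(590,376)),("tray BL",(38,410),(388,600)),("lampscrewTL",(577,285),(528,172)),("lampscrewBL",(515,420),(619,241)),("lampTR screw",(687,339),(0,0)),("lampBR screw",(627,471),(0,0))]:
    if b!=(0,0):print(n,*tri((T,"top",*t(*a)),(S,"scene",*s(*b))))
    print("   ",atz(T,"top",*t(*a),{"b":.033,"g":.033,"o":.016,"h":.116,"r":.032,"t":.01,"l":.025}[n[0]]))
```

```text
blue glass [ 0.6336 -0.0359  0.0282] [np.float64(0.001112835144700766), np.float64(0.00111283514470104)]
    [ 0.6316 -0.0376  0.033 ]
green glass [ 0.619  -0.1632  0.0317] [np.float64(0.0013980915020565083), np.float64(0.0013980915020566128)]
    [ 0.6175 -0.1639  0.033 ]
orange rim [ 0.6409 -0.2849  0.0209] [np.float64(0.000640079890967835), np.float64(0.000640079890968097)]
    [ 0.6414 -0.2853  0.016 ]
hood top [ 0.4662 -0.3455  0.1164] [np.float64(0.00035226092030075045), np.float64(0.00035226092030054835)]
    [ 0.4659 -0.3457  0.116 ]
red dot [ 0.4325 -0.3575  0.0313] [np.float64(0.0007402201070909571), np.float64(0.0007402201070909405)]
    [ 0.4319 -0.3577  0.032 ]
tray TL [ 0.551  -0.0226  0.0071] [np.float64(0.0014831363364443283), np.float64(0.001483136336444381)]
    [ 0.5492 -0.024   0.01  ]
tray TR [ 0.5294 -0.2158  0.0084] [np.float64(0.00018410453835913983), np.float64(0.0001841045383589115)]
    [ 0.529  -0.2159  0.01  ]
tray BR [ 0.4163 -0.2035  0.007 ] [np.float64(4.901605461227904e-08), np.float64(4.9016054488384696e-08)]
    [ 0.4163 -0.2037  0.01  ]
tray BL [ 0.4393 -0.011   0.0063] [np.float64(0.0004916312306495212), np.float64(0.0004916312306494251)]
    [ 0.4388 -0.0122  0.01  ]
lampscrewTL [ 0.522  -0.333   0.0216] [np.float64(0.00012510256522071104), np.float64(0.0001251025652208784)]
    [ 0.5218 -0.3327  0.025 ]
lampscrewBL [ 0.4414 -0.2972  0.026 ] [np.float64(0.0007533018546835324), np.float64(0.0007533018546834376)]
    [ 0.4407 -0.2975  0.025 ]
    [ 0.4914 -0.3987  0.025 ]
    [ 0.4128 -0.3641  0.025 ]
```

Lamp axis is about (0.466,-0.347) at yaw -23.4°. The red dot comes out 40° anticlockwise of -x, and measured heights match the text. Tray centre is about (0.4835,-0.114) at yaw -6.4°. Next is a planning helper, then the hover over the hood at tool yaw 43.6°, which becomes 83.6° (aligned with the tray) after unlocking.

```bash
cat >> h.py <<'E'
def plan(x,y,z,psi):
    from rig import robot
    s=robot.state();M=R.from_rotvec(s["eef_rot"]).as_matrix();p=s["ee_pos"]
    cur=np.degrees(np.arctan2(M[1,0],M[0,0]));dl=M.T@(np.array([x,y,z])-p)/.05
    print("t",round(s["time_s"],2),"pos",p.round(4),"psi",round(cur,2),"F",s["force"].round(1),"w",round(s["gripper_width"],3),"q6",s["qpos"][5].round(2))
    print("shift units (present axes)",dl.round(3),"turn units",round(-((psi-cur+180)%360-180)/6,2),"tiltz",M[2,2].round(4))
E
python3 -c "
from h import *
plan(.466,-.3465,.22,43.6)"
```

```text
t 0.15 pos [ 0.2406 -0.4944  0.2309] psi 25.95 F [ 0.2 -0.8  0.3] w 1.005 q6 -0.22
shift units (present axes) [ 5.348 -0.686  0.22 ] turn units -2.94 tiltz -1.0
```

Request:
{"op": "servo_tool", "data": {"motion": [[0.5, -0.08, 0.03, 0], [0.8, -0.1, 0.03, 0], [0.8, -0.1, 0.03, 0], [0.8, -0.1, 0.03, 0], [0.8, -0.1, 0.03, 0], [0.8, -0.1, 0.03, 0], [0.55, -0.08, 0.03, 0], [0.3, -0.03, 0.01, -0.98], [0, 0, 0, -0.98], [0, 0, 0, -0.98]], "gripper": 1, "grip_force": 60}}

```text
time_s: 1.15
ee_pos: [0.4665, -0.3459, 0.2199]
eef_rot: [-2.913, -1.174, 0.0]
force: [-0.7, -0.8, 1.1]
gripper_width: 0.998
grip_force: 0.0
```

Run:
```python
from h import *
from rig import robot
plan(.466,-.3465,.22,43.6)
c=robot.capture("wrist");pickle.dump(c,open("w1.pkl","wb"));crop(c,120,0,400,300,2,"pics/w1.png")
for p in ([.466,-.3465,.116],[.466,-.3465,.032]): print(proj(c,"wrist",p))
```

```text
t 1.15 pos [ 0.4665 -0.3459  0.2199] psi 43.9 F [-0.7 -0.8  1.1] w 0.998 q6 -0.04
shift units (present axes) [-0.015  0.002 -0.003] turn units 0.05 tiltz -1.0
[[322.57073965 193.2220064 ]]
[[322.36469206 168.70910094]]
```

View pics/w1.png

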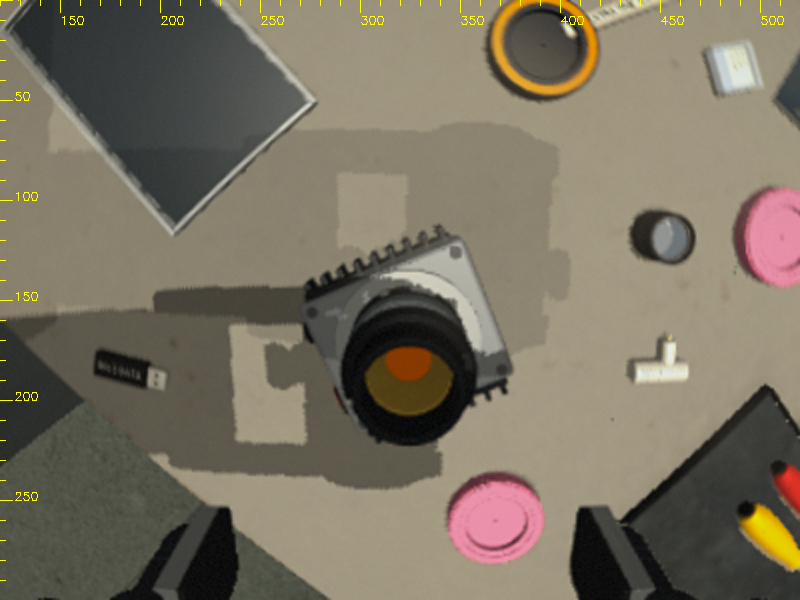

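Run:
```python
from h import *
c=pickle.load(open("w1.pkl","rb"));d=pickle.load(open("cap0.pkl","rb"))
np.set_printoptions(precision=4,suppress=True)
w=lambda x,y:(120+(x+.5)/2-.5,(y+.5)/2-.5)
print(atz(c,"wrist",*w(409.5,381),.116))
print(tri((c,"wrist",*w(409.5,381)),(d["top"],"top",368.1,233.1),(d["scene"],"scene",360.9,181.9)))
print("orange",atz(c,"wrist",*w(545,46),.016))
for q in((456,252),(311,313),(503,370)):print("screw",atz(c,"wrist",*w(*q),.025))
M=R.from_rotvec([-2.913,-1.174,0]).as_matrix();print(M.T@(c["origin"]-np.array([.4665,-.3459,.2199])), M[:, :2])
```

```text
[ 0.469  -0.3458  0.116 ]
(array([ 0.4668, -0.3467,  0.1138]), [np.float64(0.0016674220966384017), np.float64(0.0013387000521998267), np.float64(0.0007986691939489239)])
orange [ 0.6388 -0.2874  0.016 ]
screw [ 0.5188 -0.334   0.025 ]
screw [ 0.4388 -0.2997  0.025 ]
screw [ 0.4902 -0.4011  0.025 ]
[ 0.0824 -0.0008 -0.142 ] [[ 0.7205  0.6934]
 [ 0.6934 -0.7205]
 [ 0.0003 -0.0009]]
```

Request:
{"op": "servo_tool", "data": {"motion": [[0, 0.02, 0.3, 0], [0, 0, 0.4, 0], [0, 0, 0.4, 0], [0, 0, 0.4, 0], [0, 0, 0.4, 0], [0, 0, 0.4, 0], [0, 0, 0.28, 0], [0, 0, 0.1, 0], [0, 0, 0, 0], [0, 0, 0, 0]]}}

```text
time_s: 2.2
ee_pos: [0.467, -0.3475, 0.087]
eef_rot: [2.916, 1.165, 0.001]
force: [-0.3, 0.0, 0.6]
gripper_width: 1.001
grip_force: 0.0
```

Request:
{"op": "servo_tool", "data": {"motion": [[0, 0, 0, 0], [0, 0, 0, 0], [0, 0, 0, 0], [0, 0, 0, 0], [0, 0, 0, 0], [0, 0, 0, 0], [0, 0, 0, 0], [0, 0, 0, 0], [0, 0, 0, 0], [0, 0, 0, 0]], "gripper": 0, "grip_force": 40}}

```text
time_s: 3.2
ee_pos: [0.4672, -0.3477, 0.088]
eef_rot: [2.914, 1.165, 0.002]
force: [-1.1, 1.5, 9.0]
gripper_width: 0.632
grip_force: 35.5
```

Request:
{"op": "servo_tool", "data": {"motion": [[0, 0, 0, -0.3], [0, 0, 0, -0.8], [0, 0, 0, -0.8], [0, 0, 0, -0.8], [0, 0, 0, -0.8], [0, 0, 0, -0.8], [0, 0, 0, -0.8], [0, 0, 0, -0.8], [0, 0, 0, -0.8], [0, 0, 0, 0]], "grip_force": 60}}

```text
time_s: 4.2
ee_pos: [0.4683, -0.3491, 0.0902]
eef_rot: [2.33, 2.095, -0.0]
force: [-1.1, 0.3, 20.5]
gripper_width: 0.555
grip_force: 97.9
```

Run:
```python
from h import *
from rig import robot
plan(.467,-.3475,.15,83.6)
print(robot.state()["torque"])
c=robot.capture("scene");crop(c,320,160,100,80,8,"pics/s2.png")
```

```text
t 4.2 pos [ 0.4683 -0.3491  0.0902] psi 83.92 F [-1.1  0.3 20.5] w 0.555 q6 -0.74
shift units (present axes) [ 0.022 -0.023 -1.196] turn units 0.05 tiltz -1.0
[0.10957843 0.16968535 0.36010077]
```

View pics/s2.png

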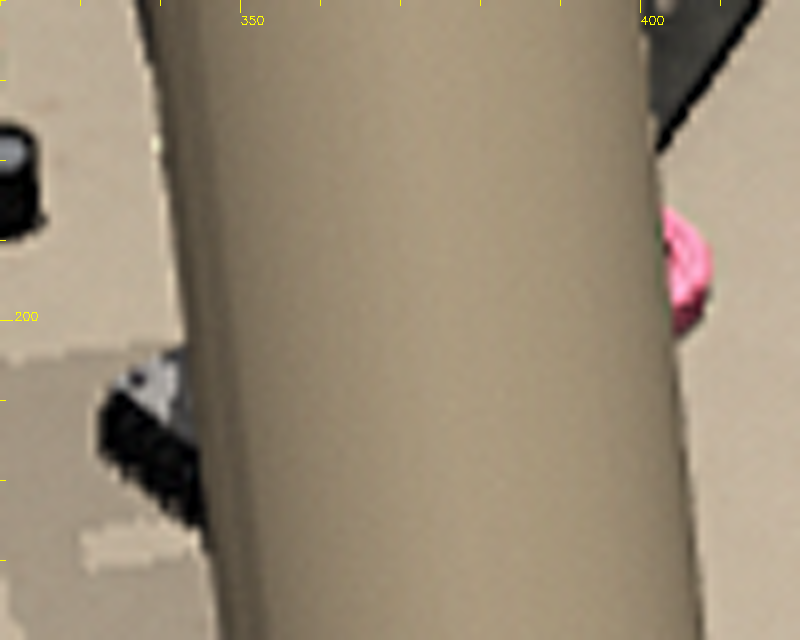

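Request:
{"op": "servo_tool", "data": {"motion": [[0, 0, -0.05, 0], [0, 0, -0.05, 0], [0, 0, -0.1, 0], [0, 0, -0.1, 0], [0, 0, -0.1, 0], [0, 0, 0, 0], [0, 0, 0, 0], [0, 0, 0, 0], [0, 0, 0, 0], [0, 0, 0, 0]]}}

```text
time_s: 5.25
ee_pos: [0.4667, -0.3472, 0.1061]
eef_rot: [-2.338, -2.097, -0.0]
force: [0.6, -0.2, -2.1]
gripper_width: 0.553
grip_force: 91.4
```

Request:
{"op": "servo_tool", "data": {"motion": [[0, 0, -0.3, 0], [0, 0, -0.4, 0], [0, 0, -0.4, 0], [0.3, 0, -0.1, 0], [0.6, -0.03, 0, 0], [0.7, -0.04, 0, 0], [0.7, -0.04, 0, 0], [0.6, -0.04, 0, 0], [0.5, -0.03, 0, 0], [0.27, -0.01, 0, 0]]}}

```text
time_s: 6.25
ee_pos: [0.4766, -0.161, 0.1658]
eef_rot: [-2.336, -2.099, 0.0]
force: [-0.3, -0.0, -0.8]
gripper_width: 0.556
grip_force: 91.6
```

Run:
```python
from h import *
from rig import robot
plan(.4777,-.1637,.060,83.6)
c=robot.capture("scene");pickle.dump(c,open("s3.pkl","wb"));crop(c,260,110,160,150,4,"pics/s3.png")
c=robot.capture("top");pickle.dump(c,open("t3.pkl","wb"));crop(c,230,140,180,140,4,"pics/t3.png")
```

```text
t 6.25 pos [ 0.4766 -0.161   0.1658] psi 83.89 F [-0.3 -0.  -0.8] w 0.556 q6 -0.46
shift units (present axes) [-0.054  0.03   2.115] turn units 0.05 tiltz -1.0
```

View pics/s3.png

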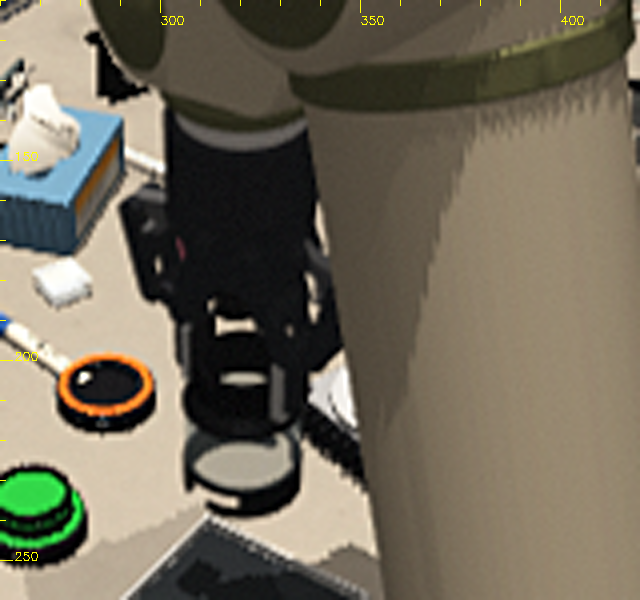

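The hood is off the lamp and held, its skirt bottom around (318,238). Lowering it into the tray.

Request:
{"op": "servo_tool", "data": {"motion": [[-0.05, 0.03, 0.3, 0], [0, 0, 0.4, 0], [0, 0, 0.4, 0], [0, 0, 0.4, 0], [0, 0, 0.25, 0], [0, 0, 0.1, 0], [0, 0, 0.07, 0], [0, 0, 0.05, 0], [0, 0, 0.05, 0], [0, 0, 0, 0]]}}

```text
time_s: 7.35
ee_pos: [0.4784, -0.1665, 0.0654]
eef_rot: [2.338, 2.098, 0.0]
force: [0.2, -0.5, -1.6]
gripper_width: 0.559
grip_force: 91.6
```

Request:
{"op": "servo_tool", "data": {"motion": [[0, 0, 0.04, 0], [0, 0, 0.03, 0], [0, 0, 0.02, 0], [0, 0, 0.01, 0], [0, 0, 0, 0], [0, 0, 0, 0], [0, 0, 0, 0], [0, 0, 0, 0], [0, 0, 0, 0], [0, 0, 0, 0]]}}

```text
time_s: 8.35
ee_pos: [0.4784, -0.1663, 0.0614]
eef_rot: [2.338, 2.097, 0.0]
force: [-3.4, 1.7, 10.5]
gripper_width: 0.555
grip_force: 94.6
```

Request:
{"op": "servo_tool", "data": {"motion": [[0, 0, 0, 0], [0, 0, 0, 0], [0, 0, 0, 0], [0, 0, 0, 0], [0, 0, 0, 0], [0, 0, 0, 0], [0, 0, 0, 0], [0, 0, 0, 0], [0, 0, -0.1, 0], [0, 0, -0.2, 0]], "gripper": 1}}

```text
time_s: 9.35
ee_pos: [0.4781, -0.1663, 0.0755]
eef_rot: [-2.338, -2.097, 0.001]
force: [0.7, 0.1, -1.0]
gripper_width: 1.003
grip_force: 0.0
```

Run:
```python
from h import *
from rig import robot
plan(.4667,-.3475,.17,83.6)
```

```text
t 9.35 pos [ 0.4781 -0.1663  0.0755] psi 83.78 F [ 0.7  0.1 -1. ] w 1.003 q6 -0.46
shift units (present axes) [-3.627  0.163 -1.893] turn units 0.03 tiltz -1.0
```

Request:
{"op": "servo_tool", "data": {"motion": [[0, 0, -0.4, 0], [0, 0, -0.6, 0], [0, 0, -0.5, 0], [-0.4, 0.02, -0.3, 0], [-0.6, 0.03, -0.1, 0], [-0.7, 0.03, 0, 0], [-0.7, 0.03, 0, 0], [-0.6, 0.03, 0, 0], [-0.4, 0.02, 0, 0], [-0.22, 0, 0, 0]]}}

```text
time_s: 10.35
ee_pos: [0.4664, -0.3488, 0.171]
eef_rot: [2.339, 2.096, -0.0]
force: [0.8, 0.6, 1.4]
gripper_width: 1.001
grip_force: 0.0
```

Run:
```python
from h import *
from rig import robot
plan(.4667,-.3475,.17,83.6)
c=robot.capture("wrist");pickle.dump(c,open("w4.pkl","wb"));crop(c,170,20,400,300,2,"pics/w4.png")
print(proj(c,"wrist",[[.4667,-.3475,.086],[.466,-.347,.032]]))
```

```text
t 10.35 pos [ 0.4664 -0.3488  0.171 ] psi 83.71 F [0.8 0.6 1.4] w 1.001 q6 -0.74
shift units (present axes) [0.026 0.002 0.02 ] turn units 0.02 tiltz -1.0
[[323.28976229 199.33534795]
 [322.14581305 179.48076829]]
```

View pics/w4.png

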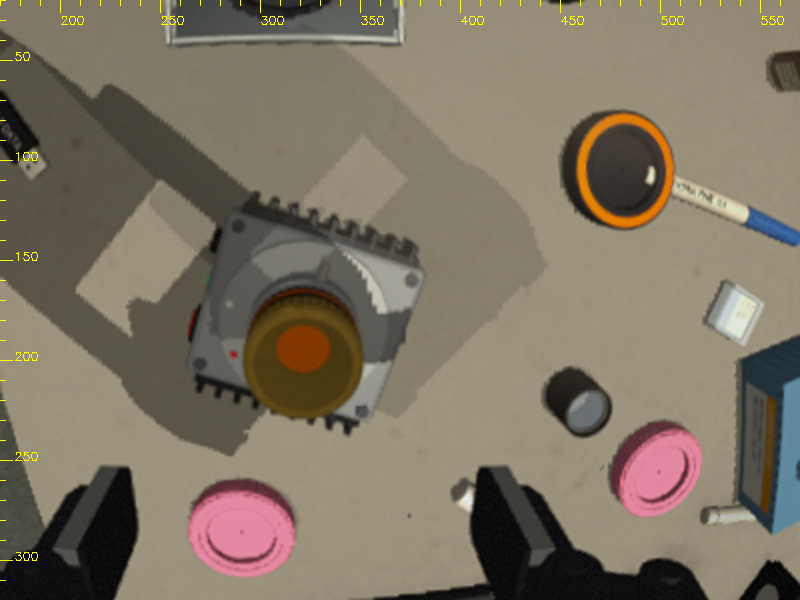

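The ring shows at (321.6,200.4) against a predicted (323.3,199.3), so it is about 1 mm off. Descending to the brass ring.

Request:
{"op": "servo_tool", "data": {"motion": [[0.02, -0.01, 0.2, 0], [0, 0, 0.35, 0], [0, 0, 0.4, 0], [0, 0, 0.4, 0], [0, 0, 0.3, 0], [0, 0, 0.2, 0], [0, 0, 0.13, 0], [0, 0, 0.08, 0], [0, 0, 0, 0], [0, 0, 0, 0]]}}

```text
time_s: 11.4
ee_pos: [0.4666, -0.3463, 0.0678]
eef_rot: [2.338, 2.097, 0.0]
force: [0.6, 0.4, -0.5]
gripper_width: 1.005
grip_force: 0.0
```

Request:
{"op": "servo_tool", "data": {"motion": [[0, 0, 0, 0], [0, 0, 0, 0], [0, 0, 0, 0], [0, 0, 0, 0], [0, 0, 0, 0], [0, 0, 0, 0], [0, 0, 0, 0], [0, 0, 0, 0], [0, 0, 0, 0], [0, 0, 0, 0]], "gripper": 0, "grip_force": 40}}

```text
time_s: 12.4
ee_pos: [0.4665, -0.3463, 0.0679]
eef_rot: [2.338, 2.097, -0.0]
force: [-1.0, 2.4, 6.0]
gripper_width: 0.545
grip_force: 40.6
```

Request:
{"op": "servo_tool", "data": {"motion": [[0, 0, -0.1, 0], [0, 0, -0.2, 0], [0, 0, -0.3, 0], [0, 0, -0.4, 0], [0, 0, -0.4, 0], [0, 0, -0.2, 0], [0.2, 0, 0, 0], [0.4, -0.01, 0, 0], [0.5, -0.02, 0, 0], [0.5, -0.02, 0, 0]]}}

```text
time_s: 13.4
ee_pos: [0.472, -0.2637, 0.1461]
eef_rot: [-2.336, -2.096, 0.0]
force: [0.8, -0.1, -0.9]
gripper_width: 0.544
grip_force: 41.2
```

Request:
{"op": "servo_tool", "data": {"motion": [[0.5, -0.02, 0, 0], [0.5, -0.02, 0, 0], [0.5, -0.02, 0, 0], [0.5, -0.02, 0, 0], [0.5, -0.02, 0, 0], [0.5, -0.02, 0, 0], [0.5, 0, 0, 0], [0.4, 0, 0, 0], [0.16, 0, 0, 0], [0, 0, 0, 0]]}}

```text
time_s: 14.4
ee_pos: [0.4879, -0.0624, 0.1468]
eef_rot: [-2.335, -2.099, 0.001]
force: [-0.3, -0.4, -1.0]
gripper_width: 0.542
grip_force: 41.2
```

Run:
```python
from h import *
from rig import robot
plan(.4889,-.0643,.009,83.6)
a=robot.capture("scene");b=robot.capture("top");pickle.dump((a,b),open("c5.pkl","wb"))
crop(a,200,165,200,150,4,"pics/s5.png");crop(b,215,140,190,130,4,"pics/t5.png")
```

```text
t 14.4 pos [ 0.4879 -0.0624  0.1468] psi 83.9 F [-0.3 -0.4 -1. ] w 0.542 q6 -0.26
shift units (present axes) [-0.036  0.027  2.756] turn units 0.05 tiltz -1.0
```

View pics/s5.png

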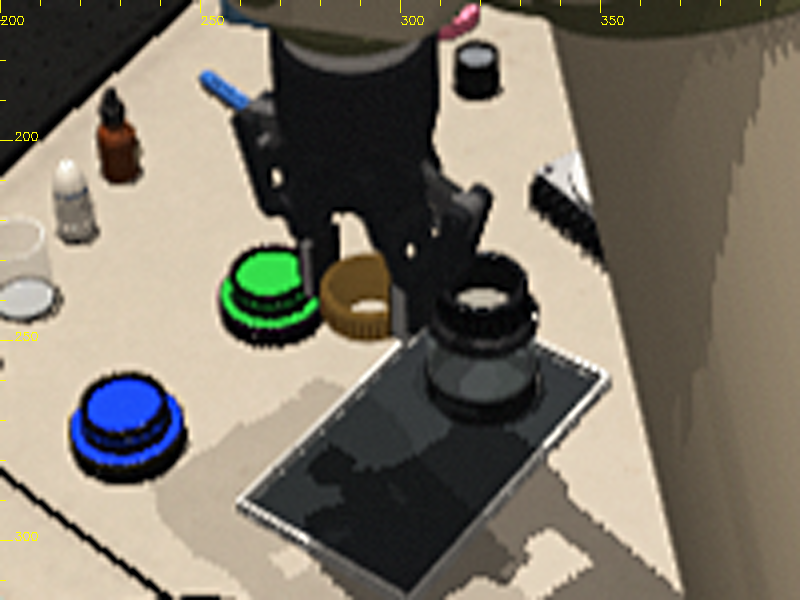

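Hood stands upright in the tray at (320,245) and the ring is held. Lowering the ring.

Request:
{"op": "servo_tool", "data": {"motion": [[-0.04, 0.03, 0.3, 0], [0, 0, 0.5, 0], [0, 0, 0.5, 0], [0, 0, 0.5, 0], [0, 0, 0.4, 0], [0, 0, 0.25, 0], [0, 0, 0.15, 0], [0, 0, 0.06, 0], [0, 0, 0.05, 0], [0, 0, 0.04, 0]]}}

```text
time_s: 15.5
ee_pos: [0.4901, -0.0663, 0.0101]
eef_rot: [2.338, 2.097, 0.001]
force: [0.3, 0.6, -0.9]
gripper_width: 0.542
grip_force: 41.2
```

Request:
{"op": "servo_tool", "data": {"motion": [[0, 0, 0, 0], [0, 0, 0.01, 0], [0, 0, 0.01, 0], [0, 0, 0, 0], [0, 0, 0, 0], [0, 0, 0, 0], [0, 0, 0, 0], [0, 0, 0, 0], [0, 0, 0, 0], [0, 0, 0, 0]]}}

```text
time_s: 16.5
ee_pos: [0.4898, -0.0661, 0.0088]
eef_rot: [-2.339, -2.098, -0.0]
force: [0.8, -1.2, -0.4]
gripper_width: 0.546
grip_force: 41.2
```

Request:
{"op": "servo_tool", "data": {"motion": [[0, 0, 0.02, 0], [0, 0, 0, 0], [0, 0, 0, 0], [0, 0, 0, 0], [0, 0, 0, 0], [0, 0, 0, 0], [0, 0, 0, 0], [0, 0, 0, 0], [0, 0, 0, 0], [0, 0, 0, 0]]}}

```text
time_s: 17.5
ee_pos: [0.4899, -0.0661, 0.0079]
eef_rot: [2.339, 2.098, 0.0]
force: [-1.6, 1.3, 5.0]
gripper_width: 0.545
grip_force: 41.6
```

Request:
{"op": "servo_tool", "data": {"motion": [[0, 0, 0, 0], [0, 0, 0, 0], [0, 0, 0, 0], [0, 0, 0, 0], [0, 0, 0, 0], [0, 0, 0, 0], [0, 0, 0, 0], [0, 0, 0, 0], [0, 0, -0.2, 0], [0, 0, -0.4, 0]], "gripper": 1}}

```text
time_s: 18.5
ee_pos: [0.4892, -0.0659, 0.0378]
eef_rot: [-2.337, -2.096, 0.002]
force: [0.3, -0.7, 0.5]
gripper_width: 1.001
grip_force: 0.0
```

Run:
```python
from h import *
plan(.4667,-.3475,.17,83.6)
```

```text
t 18.5 pos [ 0.4892 -0.0659  0.0378] psi 83.78 F [ 0.3 -0.7  0.5] w 1.001 q6 -0.27
shift units (present axes) [-5.647  0.156 -2.648] turn units 0.03 tiltz -1.0
```

Request:
{"op": "servo_tool", "data": {"motion": [[0, 0, -0.5, 0], [0, 0, -0.7, 0], [0, 0, -0.7, 0], [0, 0, -0.5, 0], [-0.2, 0.01, -0.25, 0], [-0.4, 0.01, 0, 0], [-0.6, 0.02, 0, 0], [-0.6, 0.02, 0, 0], [-0.6, 0.02, 0, 0], [-0.6, 0.02, 0, 0]]}}

```text
time_s: 19.5
ee_pos: [0.4782, -0.2168, 0.1712]
eef_rot: [2.338, 2.097, 0.0]
force: [-0.3, 0.2, 1.0]
gripper_width: 0.996
grip_force: 0.0
```

Request:
{"op": "servo_tool", "data": {"motion": [[-0.6, 0.02, 0, 0], [-0.6, 0.02, 0, 0], [-0.6, 0.02, 0, 0], [-0.4, 0, 0, 0], [-0.3, 0, 0, 0], [-0.15, 0, 0, 0], [0, 0, 0.2, 0], [0, 0, 0.3, 0], [0, 0, 0.3, 0], [0, 0, 0, 0]]}}

```text
time_s: 20.5
ee_pos: [0.4666, -0.3458, 0.1281]
eef_rot: [-2.334, -2.096, -0.0]
force: [-0.4, -0.4, 0.5]
gripper_width: 0.997
grip_force: 0.0
```

Run:
```python
from h import *
from rig import robot
plan(.4667,-.3472,.050,83.6)
c=robot.capture("wrist");pickle.dump(c,open("w6.pkl","wb"));crop(c,190,60,260,200,3,"pics/w6.png")
print(proj(c,"wrist",[[.4667,-.3472,.068],[.466,-.347,.032]]))
```

```text
t 20.5 pos [ 0.4666 -0.3458  0.1281] psi 83.85 F [-0.4 -0.4  0.5] w 0.997 q6 -0.73
shift units (present axes) [-0.032  0.009  1.562] turn units 0.04 tiltz -1.0
[[323.96132403 215.14179995]
 [322.90375171 198.07101321]]
```

View pics/w6.png

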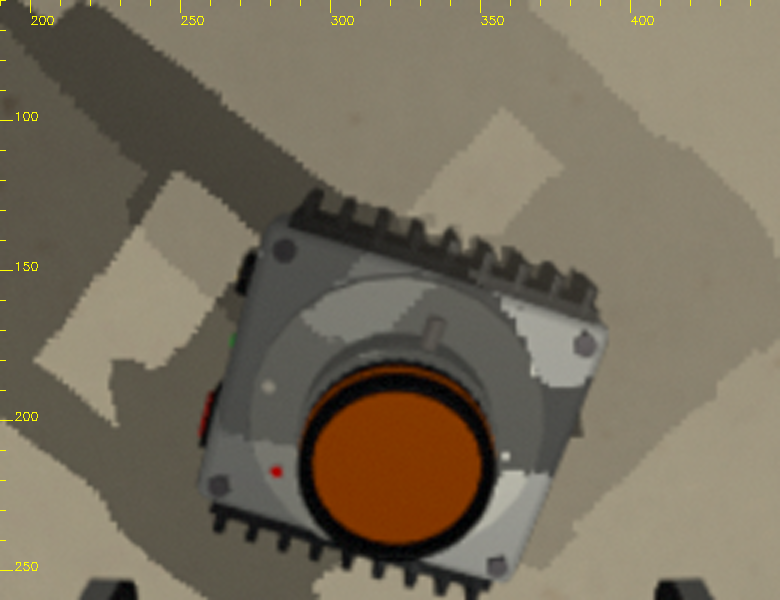

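Only the orange filter now sits in the lamp, centred at (322,215) and within about 1 mm of prediction. Gripping it.

Request:
{"op": "servo_tool", "data": {"motion": [[-0.03, -0.01, 0.2, 0], [0, 0, 0.3, 0], [0, 0, 0.3, 0], [0, 0, 0.3, 0], [0, 0, 0.2, 0], [0, 0, 0.15, 0], [0, 0, 0.1, 0], [0, 0, 0, 0], [0, 0, 0, 0], [0, 0, 0, 0]]}}

```text
time_s: 21.55
ee_pos: [0.4667, -0.3495, 0.0534]
eef_rot: [2.338, 2.097, -0.0]
force: [0.1, -0.6, -0.4]
gripper_width: 1.001
grip_force: 0.0
```

Request:
{"op": "servo_tool", "data": {"motion": [[0, 0, 0, 0], [0, 0, 0, 0], [0, 0, 0, 0], [0, 0, 0, 0], [0, 0, 0, 0], [0, 0, 0, 0], [0, 0, 0, 0], [0, 0, 0, 0], [0, 0, 0, 0], [0, 0, 0, 0]], "gripper": 0, "grip_force": 40}}

```text
time_s: 22.55
ee_pos: [0.4666, -0.3493, 0.0534]
eef_rot: [2.338, 2.097, -0.0]
force: [-2.1, 2.2, 5.4]
gripper_width: 0.54
grip_force: 40.4
```

Request:
{"op": "servo_tool", "data": {"motion": [[0, 0, -0.1, 0], [0, 0, -0.2, 0], [0, 0, -0.3, 0], [0, 0, -0.3, 0], [0, 0, -0.3, 0], [0, 0, -0.2, 0], [0, 0, 0, 0], [0, 0, 0, 0], [0, 0, 0, 0], [0, 0, 0, 0]]}}

```text
time_s: 23.55
ee_pos: [0.4663, -0.349, 0.1221]
eef_rot: [-2.338, -2.097, -0.0]
force: [-0.0, -0.3, -2.0]
gripper_width: 0.534
grip_force: 41.1
```

Run:
```python
from h import *
plan(.640,-.286,.10,83.6)
```

```text
t 23.55 pos [ 0.4663 -0.349   0.1221] psi 83.78 F [-0.  -0.3 -2. ] w 0.534 q6 -0.74
shift units (present axes) [1.629 3.317 0.441] turn units 0.03 tiltz -1.0
```

```bash
cat >> h.py <<'E'
def blob(c,hlo,hhi,smin=150,vmin=60,amin=80):
    h=cv2.cvtColor(c["img"],cv2.COLOR_RGB2HSV);m=cv2.inRange(h,(hlo,smin,vmin),(hhi,255,255))
    out=[]
    for k in cv2.findContours(m,cv2.RETR_EXTERNAL,cv2.CHAIN_APPROX_NONE)[0]:
        if cv2.contourArea(k)>amin:
            e=cv2.fitEllipse(k);out.append((np.round(e[0],1),np.round(e[1],1),cv2.contourArea(k)))
    return out
def tool(s): return R.from_rotvec(s["eef_rot"]).as_matrix(),s["ee_pos"]
E
python3 - <<'E'
from h import *
from rig import robot
np.set_printoptions(precision=4,suppress=True)
c=robot.capture("wrist");pickle.dump(c,open("w7.pkl","wb"));s=robot.state();M,p=tool(s);print(p)
for n in("w1","w4","w6","w7"):
    c=pickle.load(open(n+".pkl","rb"))
    for b in blob(c,5,20): print(n,*b,atz(c,"wrist",*b[0],.016),"z.0625",atz(c,"wrist",*b[0],.0625))
for b in blob(c,5,20): print(M.T@(atz(c,"wrist",*b[0],p[2]+.009)-p)*1000)
d=pickle.load(open("cap0.pkl","rb"))
for b in blob(d["top"],5,20): print("top",*b,atz(d["top"],"top",*b[0],.016))
E
```

```text
[ 0.4664 -0.3491  0.1222]
w1 [590.1 318.8] [11.3 29.4] 220.5 [ 0.6409 -0.9946  0.016 ] z.0625 [ 0.6254 -0.8996  0.0625]
w1 [323.8 181.6] [18.1 25.3] 344.0 [ 0.4531 -0.3613  0.016 ] z.0625 [ 0.4628 -0.3515  0.0625]
w1 [391.9  22.3] [47.1 54.1] 1996.0 [ 0.6389 -0.2868  0.016 ] z.0625 [ 0.6236 -0.287   0.0625]
w4 [554.  243.2] [ 4.  77.2] 180.5 [ 0.7716 -0.4721  0.016 ] z.0625 [ 0.725  -0.4398  0.0625]
w4 [321.6 193.8] [25.8 30. ] 575.5 [ 0.4633 -0.3666  0.016 ] z.0625 [ 0.465  -0.3508  0.0625]
w4 [481.9 104.8] [48.  57.1] 2148.5 [ 0.639  -0.2878  0.016 ] z.0625 [ 0.6132 -0.2844  0.0625]
w6 [574.  261.6] [ 4.7 85. ] 232.0 [ 0.7751 -0.4731  0.016 ] z.0625 [ 0.7202 -0.4348  0.0625]
w6 [321.8 215.3] [49.7 55.6] 2167.0 [ 0.4627 -0.3687  0.016 ] z.0625 [ 0.4649 -0.3494  0.0625]
w6 [504.  111.6] [51.6 65. ] 2629.0 [ 0.6389 -0.2873  0.016 ] z.0625 [ 0.6089 -0.2829  0.0625]
w6 [605.9  57.2] [12.1 20.3] 124.5 [ 0.7961 -0.2224  0.016 ] z.0625 [ 0.7373 -0.2299  0.0625]
w7 [577.1 261.6] [ 4.9 82.9] 242.0 [ 0.7757 -0.4744  0.016 ] z.0625 [ 0.7192 -0.4354  0.0625]
w7 [321.6 265.1] [64.1 80.2] 4036.0 [ 0.4573 -0.4202  0.016 ] z.0625 [ 0.4604 -0.3913  0.0625]
w7 [321.6 263. ] [86.5 96.2] 250.0 [ 0.4575 -0.4178  0.016 ] z.0625 [ 0.4606 -0.3895  0.0625]
w7 [507. 108.] [52.  66.1] 2696.0 [ 0.6387 -0.2872  0.016 ] z.0625 [ 0.6079 -0.2833  0.0625]
w7 [608.8  53.4] [11.9 21.3] 141.5 [ 0.7956 -0.222   0.016 ] z.0625 [ 0.7354 -0.2303  0.0625]
[-10.1921 171.3975  -9.1415]
[ 0.2021 -1.3476 -8.9988]
[ 1.4491 -1.3482 -8.9979]
[81.5507 87.5633 -9.0068]
[125.3739 167.3618  -9.0361]
top [368.  233.3] [15.9 17.4] 215.5 [ 0.4694 -0.3562  0.016 ]
top [624.6 170.2] [ 7.9 27.2] 134.0 [ 0.6416 -0.984   0.016 ]
top [340.2 162.1] [24.3 24.4] 464.0 [ 0.6415 -0.2855  0.016 ]
top [539.2 118.2] [16.1 18.5] 231.0 [ 0.768  -0.7797  0.016 ]
```

Request:
{"op": "servo_tool", "data": {"motion": [[0.1, 0.2, 0, 0], [0.2, 0.43, 0, 0], [0.3, 0.6, 0, 0], [0.3, 0.6, 0, 0], [0.3, 0.6, 0, 0], [0.2, 0.5, 0, 0], [0.15, 0.3, 0, 0], [0.05, 0.1, 0.2, 0], [0, 0, 0.4, 0], [0, 0, 0.4, 0]]}}

```text
time_s: 24.6
ee_pos: [0.6405, -0.2874, 0.0714]
eef_rot: [-2.338, -2.098, 0.0]
force: [0.3, -0.5, -1.7]
gripper_width: 0.535
grip_force: 41.2
```

Request:
{"op": "servo_tool", "data": {"motion": [[0, 0, 0.3, 0], [0, 0, 0.2, 0], [0, 0, 0.1, 0], [0, 0, 0, 0], [0, 0, 0, 0], [0, 0, 0, 0], [0, 0, 0, 0], [0, 0, 0, 0], [0, 0, 0, 0], [0, 0, 0, 0]]}}

```text
time_s: 25.6
ee_pos: [0.6407, -0.2877, 0.0429]
eef_rot: [2.339, 2.098, 0.0]
force: [0.4, -0.0, -0.9]
gripper_width: 0.539
grip_force: 41.2
```

Run:
```python
from h import *
plan(.6404,-.2876,.0194,83.6)
```

```text
t 25.6 pos [ 0.6407 -0.2877  0.0429] psi 83.78 F [ 0.4 -0.  -0.9] w 0.539 q6 -0.48
shift units (present axes) [ 0.002 -0.007  0.47 ] turn units 0.03 tiltz -1.0
```

Request:
{"op": "servo_tool", "data": {"motion": [[0, -0.01, 0.1, 0], [0, 0, 0.1, 0], [0, 0, 0.1, 0], [0, 0, 0.06, 0], [0, 0, 0.05, 0], [0, 0, 0.04, 0], [0, 0, 0.02, 0], [0, 0, 0, 0], [0, 0, 0, 0], [0, 0, 0, 0]]}}

```text
time_s: 26.6
ee_pos: [0.6403, -0.2877, 0.0195]
eef_rot: [2.338, 2.097, 0.0]
force: [-0.5, 0.5, 0.5]
gripper_width: 0.542
grip_force: 41.3
```

Request:
{"op": "servo_tool", "data": {"motion": [[0, 0, 0, 0], [0, 0, 0, 0], [0, 0, 0, 0], [0, 0, 0, 0], [0, 0, 0, 0], [0, 0, 0, 0], [0, 0, 0, 0], [0, 0, -0.1, 0], [0, 0, -0.3, 0], [0, 0, -0.4, 0]], "gripper": 1}}

```text
time_s: 27.6
ee_pos: [0.64, -0.2876, 0.0601]
eef_rot: [-2.338, -2.097, 0.0]
force: [0.4, -0.3, 0.8]
gripper_width: 0.995
grip_force: 0.0
```

Request:
{"op": "servo_tool", "data": {"motion": [[0, 0, -0.4, 0], [0, 0, -0.4, 0], [0, 0, -0.3, 0], [0, 0, -0.2, 0], [0, 0, 0, 0], [0, 0, 0, 0], [0.2, -0.02, 0, 0], [0.4, -0.04, 0, 0], [0.6, -0.07, 0, 0], [0.6, -0.07, 0, 0]]}}

```text
time_s: 28.6
ee_pos: [0.6396, -0.1945, 0.1238]
eef_rot: [-2.337, -2.097, 0.0]
force: [1.1, 0.4, 0.1]
gripper_width: 1.0
grip_force: 0.0
```

Request:
{"op": "servo_tool", "data": {"motion": [[0.6, -0.07, 0, 0], [0.6, -0.07, 0, 0], [0.6, -0.07, 0, 0], [0.4, -0.05, 0, 0], [0.3, -0.04, 0, 0], [0.2, -0.02, 0, 0], [0, 0, 0, 0], [0, 0, 0, 0], [0, 0, 0, 0], [0, 0, 0, 0]]}}

```text
time_s: 29.6
ee_pos: [0.6388, -0.0621, 0.1243]
eef_rot: [2.34, 2.096, -0.0]
force: [0.6, -0.0, -0.3]
gripper_width: 0.999
grip_force: 0.0
```

Run:
```python
from h import *
from rig import robot
np.set_printoptions(precision=4,suppress=True)
plan(.633,-.0365,.0194,83.6)
c=robot.capture("wrist");pickle.dump(c,open("w8.pkl","wb"))
for b in blob(c,105,130): print("blue",*b,atz(c,"wrist",*b[0],.0285),atz(c,"wrist",*b[0],.016))
for b in blob(c,50,75): print("green",*b)
t=robot.capture("top")
for b in blob(t,5,20): print("top",*b,atz(t,"top",*b[0],.0285))
cv2.imwrite("pics/c8.png",np.vstack([cv2.resize(t["img"][130:270,210:420,::-1],(600,400)),cv2.resize(c["img"][60:310,160:535,::-1],(300,200)).repeat(2,1)[:200]]))
```

```text
t 29.6 pos [ 0.6388 -0.0621  0.1243] psi 83.72 F [ 0.6 -0.  -0.3] w 0.999 q6 -0.17
shift units (present axes) [ 0.496 -0.171  2.097] turn units 0.02 tiltz -1.0
blue [310.7 168. ] [48.8 51.2] 1962.0 [ 0.6315 -0.0373  0.0285] [ 0.6307 -0.0404  0.016 ]
blue [311.2 164.9] [67.4 67.8] 794.5 [ 0.6322 -0.0349  0.0285] [ 0.6315 -0.0378  0.016 ]
green [312.7 299.6] [30.7 42.3] 1015.5
green [312.3 291.1] [44.2 56.2] 519.0
green [630.8  38.2] [14.4 19. ] 84.0
green [503.7  41. ] [ 56.7 132.1] 4133.0
top [247.5 221.3] [19.3 19.7] 297.5 [ 0.4891 -0.069   0.0285]
top [624.6 170.3] [ 8.  27.5] 138.5 [ 0.6386 -0.9745  0.0285]
top [340.2 162.1] [24.3 24.4] 464.0 [ 0.6387 -0.2851  0.0285]
top [539.2 118.2] [15.9 18.6] 230.0 [ 0.7635 -0.7729  0.0285]
```

View pics/c8.png

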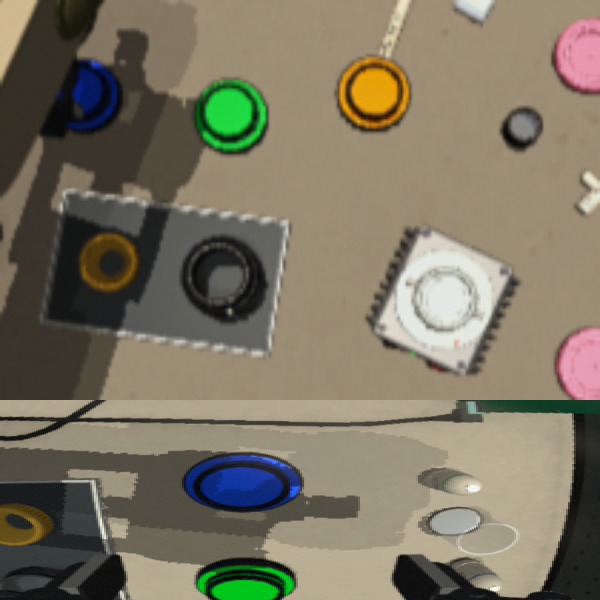

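The orange filter is seated on its stand, the lamp is empty, and the ring and hood are upright in the tray. Next, the blue filter (wrist pixel (311,168)).

Request:
{"op": "servo_tool", "data": {"motion": [[0.2, -0.08, 0.1, 0], [0.2, -0.08, 0.3, 0], [0.06, -0.02, 0.4, 0], [0, 0, 0.4, 0], [0, 0, 0.4, 0], [0, 0, 0.25, 0], [0, 0, 0.15, 0], [0, 0, 0.1, 0], [0, 0, 0, 0], [0, 0, 0, 0]]}}

```text
time_s: 30.7
ee_pos: [0.6326, -0.0374, 0.02]
eef_rot: [2.338, 2.097, 0.001]
force: [0.2, -0.3, 0.1]
gripper_width: 1.006
grip_force: 0.0
```

Request:
{"op": "servo_tool", "data": {"motion": [[0, 0, 0, 0], [0, 0, 0, 0], [0, 0, 0, 0], [0, 0, 0, 0], [0, 0, 0, 0], [0, 0, 0, 0], [0, 0, 0, 0], [0, 0, 0, 0], [0, 0, 0, 0], [0, 0, 0, 0]], "gripper": 0, "grip_force": 40}}

```text
time_s: 31.7
ee_pos: [0.6325, -0.0374, 0.0201]
eef_rot: [2.338, 2.097, 0.001]
force: [-1.4, 0.9, 6.0]
gripper_width: 0.536
grip_force: 40.4
```

Request:
{"op": "servo_tool", "data": {"motion": [[0, 0, -0.1, 0], [0, 0, -0.2, 0], [0, 0, -0.4, 0], [0, 0, -0.4, 0], [0, 0, -0.4, 0], [0, 0, -0.4, 0], [0, 0, -0.3, 0], [0, 0, -0.1, 0], [0, 0, 0, 0], [0, 0, 0, 0]]}}

```text
time_s: 32.7
ee_pos: [0.6319, -0.0372, 0.1336]
eef_rot: [-2.338, -2.097, 0.001]
force: [0.3, 0.7, -0.3]
gripper_width: 0.53
grip_force: 41.1
```

Run:
```python
from h import *
from rig import robot
np.set_printoptions(precision=4,suppress=True)
plan(.4664,-.3491,.13,83.6)
c=robot.capture("wrist");pickle.dump(c,open("w9.pkl","wb"));M,p=tool(robot.state())
for b in blob(c,105,130): print("blue",*b,M.T@(atz(c,"wrist",*b[0],p[2]+.009)-p)*1000)
```

```text
t 32.7 pos [ 0.6319 -0.0372  0.1336] psi 83.78 F [ 0.3  0.7 -0.3] w 0.53 q6 -0.14
shift units (present axes) [-6.559 -2.615  0.074] turn units 0.03 tiltz -1.0
blue [429.3 369.9] [ 6.8 35.6] 155.0 [-91.3597  73.6679  -9.1514]
blue [321.5 264. ] [64.2 79.7] 4015.0 [ 0.587  -1.2917 -8.9976]
blue [321.5 263.2] [88.8 96.5] 240.5 [ 1.0626 -1.2918 -8.9975]
blue [322.8 187.2] [59.8 64.4] 938.5 [40.9534 -0.7177 -8.9888]
```

Request:
{"op": "servo_tool", "data": {"motion": [[-0.2, -0.08, 0, 0], [-0.4, -0.16, 0, 0], [-0.6, -0.24, 0, 0], [-0.6, -0.24, 0, 0], [-0.6, -0.24, 0, 0], [-0.6, -0.24, 0, 0], [-0.6, -0.24, 0, 0], [-0.6, -0.24, 0, 0], [-0.6, -0.24, 0, 0], [-0.6, -0.24, 0, 0]]}}

```text
time_s: 33.75
ee_pos: [0.4942, -0.2955, 0.1339]
eef_rot: [-2.338, -2.097, 0.0]
force: [0.7, 0.5, -1.0]
gripper_width: 0.535
grip_force: 41.1
```

Request:
{"op": "servo_tool", "data": {"motion": [[-0.5, -0.2, 0, 0], [-0.4, -0.16, 0, 0], [-0.26, -0.1, 0, 0], [0, 0, 0.2, 0], [0, 0, 0.3, 0], [0, 0, 0.4, 0], [0, 0, 0.2, 0], [0, 0, 0, 0], [0, 0, 0, 0], [0, 0, 0, 0]]}}

```text
time_s: 34.75
ee_pos: [0.467, -0.3493, 0.0801]
eef_rot: [2.337, 2.097, 0.0]
force: [-0.9, -0.5, -0.6]
gripper_width: 0.533
grip_force: 41.1
```

Run:
```python
from h import *
plan(.4666,-.3492,.0541,83.6)
```

```text
t 34.75 pos [ 0.467  -0.3493  0.0801] psi 83.8 F [-0.9 -0.5 -0.6] w 0.533 q6 -0.74
shift units (present axes) [ 0.002 -0.008  0.52 ] turn units 0.03 tiltz -1.0
```

Request:
{"op": "servo_tool", "data": {"motion": [[0, -0.01, 0.1, 0], [0, 0, 0.12, 0], [0, 0, 0.1, 0], [0, 0, 0.08, 0], [0, 0, 0.05, 0], [0, 0, 0.04, 0], [0, 0, 0.02, 0], [0, 0, 0, 0], [0, 0, 0, 0], [0, 0, 0, 0]]}}

```text
time_s: 35.75
ee_pos: [0.466, -0.3492, 0.0541]
eef_rot: [2.338, 2.098, -0.0]
force: [-1.4, 1.2, 5.0]
gripper_width: 0.532
grip_force: 41.5
```

Request:
{"op": "servo_tool", "data": {"motion": [[0, 0, 0, 0], [0, 0, 0, 0], [0, 0, 0, 0], [0, 0, 0, 0], [0, 0, 0, 0], [0, 0, 0, 0], [0, 0, 0, 0], [0, 0, -0.1, 0], [0, 0, -0.3, 0], [0, 0, -0.4, 0]], "gripper": 1}}

```text
time_s: 36.75
ee_pos: [0.4658, -0.3489, 0.094]
eef_rot: [-2.337, -2.097, -0.0]
force: [-0.1, -0.9, -0.5]
gripper_width: 1.004
grip_force: 0.0
```

Request:
{"op": "servo_tool", "data": {"motion": [[0, 0, -0.4, 0], [0, 0, -0.3, 0], [0, 0, -0.2, 0], [0, 0, 0, 0], [0, 0, 0, 0], [0, 0, 0, 0], [0, 0, 0, 0], [0, 0, 0, 0], [0, 0, 0, 0], [0, 0, 0, 0]]}}

```text
time_s: 37.75
ee_pos: [0.466, -0.3492, 0.1387]
eef_rot: [-2.338, -2.098, -0.0]
force: [-0.5, 1.0, 0.5]
gripper_width: 0.998
grip_force: 0.0
```

Run:
```python
from h import *
from rig import robot
np.set_printoptions(precision=4,suppress=True)
plan(.489,-.0661,.16,83.6)
c=robot.capture("wrist");pickle.dump(c,open("w10.pkl","wb"))
for b in blob(c,105,130): print("blue",*b,atz(c,"wrist",*b[0],.0625))
print("ref orange",atz(pickle.load(open("w6.pkl","rb")),"wrist",321.8,215.3,.0625))
```

```text
t 37.75 pos [ 0.466  -0.3492  0.1387] psi 83.78 F [-0.5  1.   0.5] w 0.998 q6 -0.74
shift units (present axes) [ 5.678 -0.156 -0.425] turn units 0.03 tiltz -1.0
blue [321.6 205.1] [48.2 53.1] 2007.5 [ 0.4647 -0.3491  0.0625]
blue [572.2 137.4] [ 8.  35.3] 183.0 [ 0.6973 -0.3108  0.0625]
ref orange [ 0.4649 -0.3494  0.0625]
```

Request:
{"op": "servo_tool", "data": {"motion": [[0.2, 0, -0.1, 0], [0.4, -0.01, 0, 0], [0.6, -0.02, 0, 0], [0.6, -0.02, 0, 0], [0.6, -0.02, 0, 0], [0.6, -0.02, 0, 0], [0.6, -0.02, 0, 0], [0.6, -0.02, 0, 0], [0.6, -0.01, 0, 0], [0.42, 0, 0, 0]]}}

```text
time_s: 38.8
ee_pos: [0.4866, -0.0857, 0.1441]
eef_rot: [-2.337, -2.1, -0.001]
force: [0.3, 0.4, -0.1]
gripper_width: 1.001
grip_force: 0.0
```

Request:
{"op": "servo_tool", "data": {"motion": [[0.25, 0, 0, 0], [0.15, 0, 0.1, 0], [0, 0, 0.3, 0], [0, 0, 0.3, 0], [0, 0, 0.2, 0], [0, 0, 0, 0], [0, 0, 0, 0], [0, 0, 0, 0], [0, 0, 0, 0], [0, 0, 0, 0]]}}

```text
time_s: 39.8
ee_pos: [0.4896, -0.0691, 0.0992]
eef_rot: [2.338, 2.097, 0.0]
force: [-0.5, 0.4, 0.5]
gripper_width: 1.0
grip_force: 0.0
```

Run:
```python
from h import *
from rig import robot
np.set_printoptions(precision=4,suppress=True)
plan(.4895,-.0690,.0085,83.6)
c=robot.capture("wrist");pickle.dump(c,open("w11.pkl","wb"))
for b in blob(c,12,24,100,30,300): print(*b,atz(c,"wrist",*b[0],.026))
```

```text
t 39.8 pos [ 0.4896 -0.0691  0.0992] psi 83.78 F [-0.5  0.4  0.5] w 1.0 q6 -0.27
shift units (present axes) [ 0.003 -0.004  1.813] turn units 0.03 tiltz -1.0
[467.7 368.7] [15.4 26.2] 300.5 [ 0.6381 -0.2954  0.026 ]
[628.4 380.7] [26.7 53.8] 754.5 [ 1.1869 -0.6223  0.026 ]
[569.3 296.8] [19.7 33.6] 462.5 [ 0.7663 -0.2182  0.026 ]
[321.3 202.4] [63.7 64.4] 3219.5 [ 0.4886 -0.0658  0.026 ]
```

Request:
{"op": "servo_tool", "data": {"motion": [[0.03, 0, 0.2, 0], [0, 0, 0.4, 0], [0, 0, 0.4, 0], [0, 0, 0.35, 0], [0, 0, 0.25, 0], [0, 0, 0.12, 0], [0, 0, 0.08, 0], [0, 0, 0, 0], [0, 0, 0, 0], [0, 0, 0, 0]]}}

```text
time_s: 40.85
ee_pos: [0.4899, -0.0676, 0.0093]
eef_rot: [2.338, 2.097, 0.001]
force: [0.4, 0.9, 1.0]
gripper_width: 1.002
grip_force: 0.0
```

Request:
{"op": "servo_tool", "data": {"motion": [[0, 0, 0, 0], [0, 0, 0, 0], [0, 0, 0, 0], [0, 0, 0, 0], [0, 0, 0, 0], [0, 0, 0, 0], [0, 0, 0, 0], [0, 0, 0, 0], [0, 0, 0, 0], [0, 0, 0, 0]], "gripper": 0, "grip_force": 40}}

```text
time_s: 41.85
ee_pos: [0.4897, -0.0676, 0.0093]
eef_rot: [2.338, 2.097, 0.0]
force: [-1.8, 0.2, 6.6]
gripper_width: 0.542
grip_force: 40.2
```

Request:
{"op": "servo_tool", "data": {"motion": [[0, 0, -0.1, 0], [0, 0, -0.3, 0], [0, 0, -0.5, 0], [0, 0, -0.5, 0], [0, 0, -0.5, 0], [0, 0, -0.5, 0], [0, 0, -0.3, 0], [0, 0, -0.1, 0], [0, 0, 0, 0], [0, 0, 0, 0]]}}

```text
time_s: 42.85
ee_pos: [0.4892, -0.0674, 0.148]
eef_rot: [-2.338, -2.097, 0.001]
force: [0.1, -0.7, -0.9]
gripper_width: 0.542
grip_force: 41.3
```

Run:
```python
from h import *
from rig import robot
np.set_printoptions(precision=4,suppress=True)
plan(.4663,-.3485,.15,83.6)
c=robot.capture("wrist");pickle.dump(c,open("w12.pkl","wb"));M,p=tool(robot.state())
for b in blob(c,12,24,100,30,300): print(*b,M.T@(atz(c,"wrist",*b[0],p[2]+.018)-p)*1000)
a=cv2.resize(c["img"][190:340,230:410,::-1],None,fx=4,fy=4,interpolation=cv2.INTER_CUBIC)
# ring of predicted outer top edge for offset 0 and +-
for ox,col in((0,(0,255,0)),(.003,(0,0,255))):
    t=np.linspace(0,2*np.pi,90);L=np.c_[ox+.024*np.cos(t),-.0013+.024*np.sin(t),np.full(90,-.0175)]
    q=proj(c,"wrist",L@M.T+p);q=((q-[230,190]+.5)*4-.5).astype(int);cv2.polylines(a,[q.reshape(-1,1,2)],True,col,1)
cv2.imwrite("pics/w12.png",a)
```

```text
t 42.85 pos [ 0.4892 -0.0674  0.148 ] psi 83.78 F [ 0.1 -0.7 -0.9] w 0.542 q6 -0.27
shift units (present axes) [-5.638  0.153 -0.042] turn units 0.03 tiltz -1.0
[623.5 372.7] [39.6 87.5] 1645.5 [-197.0564  380.2886  -18.8334]
[548.6 277.2] [18.3 29.3] 375.0 [-12.3781 136.6121 -18.2676]
[321.6 264.9] [93.6 97.2] 7142.0 [  5.7345  -1.2796 -17.9945]
```

View pics/w12.png

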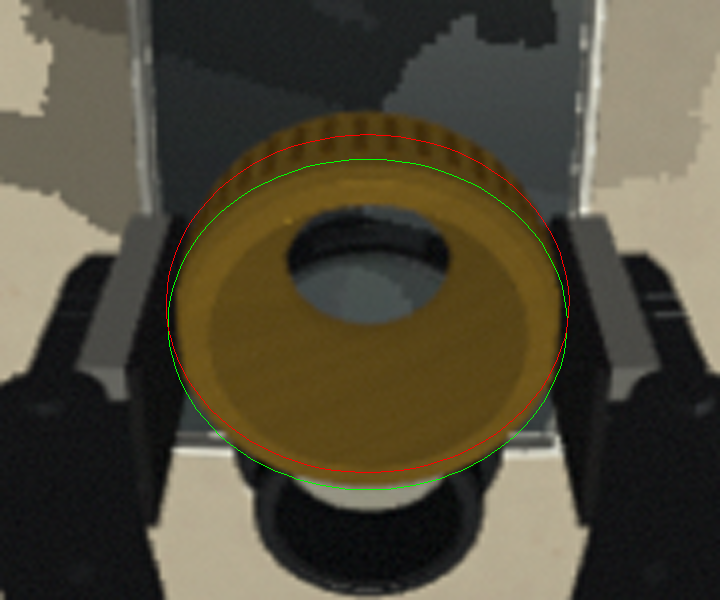

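The held ring matches the zero-offset outline (green) to within about 0.5 mm. Carrying it to the lamp.

Request:
{"op": "servo_tool", "data": {"motion": [[-0.2, 0, 0, 0], [-0.4, 0.01, 0, 0], [-0.6, 0.02, 0, 0], [-0.6, 0.02, 0, 0], [-0.6, 0.02, 0, 0], [-0.6, 0.02, 0, 0], [-0.6, 0.02, 0, 0], [-0.6, 0.02, 0, 0], [-0.5, 0.02, 0, 0], [-0.4, 0, 0, 0]]}}

```text
time_s: 43.9
ee_pos: [0.4688, -0.3239, 0.1481]
eef_rot: [-2.339, -2.096, 0.0]
force: [-0.6, 0.7, -1.8]
gripper_width: 0.539
grip_force: 41.3
```

Request:
{"op": "servo_tool", "data": {"motion": [[-0.3, 0, 0, 0], [-0.24, 0, 0, 0], [0, 0, 0.2, 0], [0, 0, 0.3, 0], [0, 0, 0.3, 0], [0, 0, 0.2, 0], [0, 0, 0, 0], [0, 0, 0, 0], [0, 0, 0, 0], [0, 0, 0, 0]]}}

```text
time_s: 44.9
ee_pos: [0.4668, -0.3488, 0.0995]
eef_rot: [2.338, 2.097, 0.0]
force: [1.0, -0.2, -1.1]
gripper_width: 0.543
grip_force: 41.3
```

Run:
```python
from h import *
plan(.4663,-.3488,.0693,83.6)
```

```text
t 44.9 pos [ 0.4668 -0.3488  0.0995] psi 83.79 F [ 1.  -0.2 -1.1] w 0.543 q6 -0.74
shift units (present axes) [ 0.    -0.01   0.603] turn units 0.03 tiltz -1.0
```

Request:
{"op": "servo_tool", "data": {"motion": [[0, -0.01, 0.12, 0], [0, 0, 0.15, 0], [0, 0, 0.12, 0], [0, 0, 0.08, 0], [0, 0, 0.06, 0], [0, 0, 0.04, 0], [0, 0, 0.03, 0], [0, 0, 0, 0], [0, 0, 0, 0], [0, 0, 0, 0]]}}

```text
time_s: 45.9
ee_pos: [0.4661, -0.3487, 0.0693]
eef_rot: [2.338, 2.097, -0.0]
force: [-1.7, 2.4, 5.5]
gripper_width: 0.545
grip_force: 41.9
```

Contact came at the expected height. Releasing, then checking that it is seated.

Request:
{"op": "servo_tool", "data": {"motion": [[0, 0, 0, 0], [0, 0, 0, 0], [0, 0, 0, 0], [0, 0, 0, 0], [0, 0, 0, 0], [0, 0, 0, 0], [0, 0, 0, 0], [0, 0, -0.1, 0], [0, 0, -0.3, 0], [0, 0, -0.4, 0]], "gripper": 1}}

```text
time_s: 46.9
ee_pos: [0.4658, -0.3484, 0.109]
eef_rot: [-2.337, -2.097, -0.0]
force: [1.0, -0.4, 0.3]
gripper_width: 0.998
grip_force: 0.0
```

Request:
{"op": "servo_tool", "data": {"motion": [[0, 0, -0.5, 0], [0, 0, -0.3, 0], [0, 0, -0.2, 0], [0, 0, 0, 0], [0, 0, 0, 0], [0.2, 0, 0, 0], [0.4, -0.02, 0, 0], [0.5, -0.02, 0, 0], [0.5, -0.02, 0, 0], [0.5, -0.02, 0, 0]]}}

```text
time_s: 47.9
ee_pos: [0.4731, -0.242, 0.158]
eef_rot: [-2.337, -2.097, 0.0]
force: [0.4, 0.4, -0.0]
gripper_width: 0.996
grip_force: 0.0
```

Request:
{"op": "servo_tool", "data": {"motion": [[0.5, -0.02, 0, 0], [0.4, -0.02, 0, 0], [0.3, -0.02, 0, 0], [0.2, 0, 0, 0], [0.1, 0, 0, 0], [0, 0, 0, 0], [0, 0, 0, 0], [0, 0, 0, 0], [0, 0, 0, 0], [0, 0, 0, 0]]}}

```text
time_s: 48.9
ee_pos: [0.4786, -0.1693, 0.1588]
eef_rot: [-2.339, -2.097, 0.0]
force: [1.1, -0.1, 0.1]
gripper_width: 0.998
grip_force: 0.0
```

Run:
```python
from h import *
from rig import robot
plan(.4780,-.1660,.0614,83.6)
c=robot.capture("wrist");pickle.dump(c,open("w13.pkl","wb"));t=robot.capture("top");s=robot.state();M,p=tool(s)
w=c["img"][:,:,::-1].copy()
t_=np.linspace(0,2*np.pi,120);g=lambda x,y,z,r:np.c_[x+r*np.cos(t_),y+r*np.sin(t_),np.full(120,z)]
# predicted hood collar top (bias -1.3 mm along tool y)
q=proj(c,"wrist",g(.4780-.0013,-.1655,.087,.025));K=3;x0,y0=210,130
a=cv2.resize(w[y0:y0+200,x0:x0+240],None,fx=K,fy=K,interpolation=cv2.INTER_CUBIC)[:600,:400+0] if 0 else cv2.resize(w[130:330,220:420],(400,400),interpolation=cv2.INTER_CUBIC)
cv2.polylines(a,[(((q-[220,130])*2).astype(int)).reshape(-1,1,2)],True,(0,0,255),1)
b=cv2.resize(t["img"][195:275,325:405,::-1],(400,400),interpolation=cv2.INTER_CUBIC)
for z,r,col in((.086,.024,(0,0,255)),(.032,.041,(0,255,0))):
    q=proj(t,"top",g(.4665,-.3480,z,r));cv2.polylines(b,[(((q-[325,195])*5).astype(int)).reshape(-1,1,2)],True,col,1)
cv2.imwrite("pics/c13.png",np.hstack([a,b]))
```

```text
t 48.9 pos [ 0.4786 -0.1693  0.1588] psi 83.75 F [ 1.1 -0.1  0.1] w 0.998 q6 -0.46
shift units (present axes) [ 0.064 -0.019  1.948] turn units 0.03 tiltz -1.0
```

View pics/c13.png

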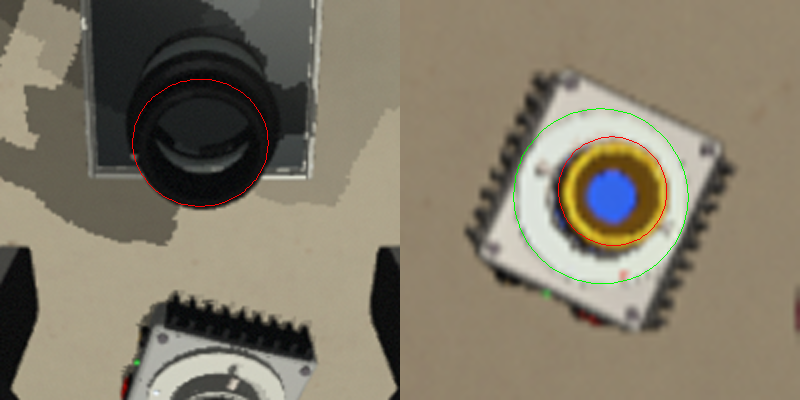

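The brass ring is seated on the blue filter in the lamp. The hood collar sits where predicted, so gripping it next.

Request:
{"op": "servo_tool", "data": {"motion": [[0.055, -0.01, 0.2, 0], [0, 0, 0.3, 0], [0, 0, 0.4, 0], [0, 0, 0.4, 0], [0, 0, 0.3, 0], [0, 0, 0.2, 0], [0, 0, 0.1, 0], [0, 0, 0, 0], [0, 0, 0, 0], [0, 0, 0, 0]]}}

```text
time_s: 50.0
ee_pos: [0.4787, -0.1663, 0.0644]
eef_rot: [2.338, 2.097, 0.001]
force: [-0.1, -0.0, -0.7]
gripper_width: 0.998
grip_force: 0.0
```

Request:
{"op": "servo_tool", "data": {"motion": [[0, 0, 0, 0], [0, 0, 0, 0], [0, 0, 0, 0], [0, 0, 0, 0], [0, 0, 0, 0], [0, 0, 0, 0], [0, 0, 0, 0], [0, 0, 0, 0], [0, 0, 0, 0], [0, 0, 0, 0]], "gripper": 0, "grip_force": 50}}

```text
time_s: 51.0
ee_pos: [0.4785, -0.1663, 0.0645]
eef_rot: [2.338, 2.097, 0.0]
force: [-0.9, 0.3, 6.9]
gripper_width: 0.554
grip_force: 51.2
```

Request:
{"op": "servo_tool", "data": {"motion": [[0, 0, -0.1, 0], [0, 0, -0.3, 0], [0, 0, -0.5, 0], [0, 0, -0.5, 0], [0, 0, -0.5, 0], [0, 0, -0.3, 0], [0, 0, -0.1, 0], [0, 0, 0, 0], [0, 0, 0, 0], [0, 0, 0, 0]]}}

```text
time_s: 52.0
ee_pos: [0.4781, -0.166, 0.1779]
eef_rot: [-2.337, -2.096, 0.001]
force: [0.5, -0.4, -1.1]
gripper_width: 0.556
grip_force: 51.8
```

Run:
```python
from h import *
plan(.4663,-.3488,.165,83.6)
```

```text
t 52.0 pos [ 0.4781 -0.166   0.1779] psi 83.78 F [ 0.5 -0.4 -1.1] w 0.556 q6 -0.46
shift units (present axes) [-3.661  0.162  0.254] turn units 0.03 tiltz -1.0
```

Request:
{"op": "servo_tool", "data": {"motion": [[-0.2, 0.01, 0, 0], [-0.4, 0.02, 0, 0], [-0.6, 0.03, 0, 0], [-0.7, 0.03, 0, 0], [-0.6, 0.03, 0, 0], [-0.5, 0.02, 0, 0], [-0.4, 0.02, 0, 0], [-0.2, 0, 0, 0], [-0.06, 0, 0, 0], [0, 0, 0, 0]]}}

```text
time_s: 53.0
ee_pos: [0.4664, -0.3488, 0.1785]
eef_rot: [-2.338, -2.097, -0.0]
force: [-0.4, -0.0, -1.3]
gripper_width: 0.558
grip_force: 51.8
```

Request:
{"op": "servo_tool", "data": {"motion": [[0, 0, 0.1, 0], [0, 0, 0.2, 0], [0, 0, 0.1, 0], [0, 0, 0, 0], [0, 0, 0, 0], [0, 0, 0, 0], [0, 0, 0, 0], [0, 0, 0, 0], [0, 0, 0, 0], [0, 0, 0, 0]]}}

```text
time_s: 54.0
ee_pos: [0.4666, -0.349, 0.1589]
eef_rot: [2.339, 2.098, 0.0]
force: [1.1, 0.4, -1.6]
gripper_width: 0.556
grip_force: 51.8
```

Run:
```python
from h import *
plan(.4663,-.3488,.0935,83.6)
```

```text
t 54.0 pos [ 0.4666 -0.349   0.1589] psi 83.78 F [ 1.1  0.4 -1.6] w 0.556 q6 -0.74
shift units (present axes) [ 0.003 -0.006  1.308] turn units 0.03 tiltz -1.0
```

Request:
{"op": "servo_tool", "data": {"motion": [[0, 0, 0.1, 0], [0, 0, 0.12, 0], [0, 0, 0.12, 0], [0, 0, 0.12, 0], [0, 0, 0.12, 0], [0, 0, 0.12, 0], [0, 0, 0.1, 0], [0, 0, 0.08, 0], [0, 0, 0, 0], [0, 0, 0, 0]]}}

```text
time_s: 55.0
ee_pos: [0.4666, -0.349, 0.1149]
eef_rot: [2.338, 2.098, 0.0]
force: [-0.3, -0.2, -0.9]
gripper_width: 0.56
grip_force: 51.8
```

Request:
{"op": "servo_tool", "data": {"motion": [[0, 0, 0.06, 0], [0, 0, 0.06, 0], [0, 0, 0.06, 0], [0, 0, 0.06, 0], [0, 0, 0.05, 0], [0, 0, 0.04, 0], [0, 0, 0.04, 0], [0, 0, 0.03, 0], [0, 0, 0, 0], [0, 0, 0, 0]]}}

```text
time_s: 56.0
ee_pos: [0.4666, -0.349, 0.0948]
eef_rot: [2.339, 2.098, 0.0]
force: [0.2, -0.5, -0.3]
gripper_width: 0.561
grip_force: 51.8
```

Free travel so far, with about 1.3 mm left. Finishing the descent.

Request:
{"op": "servo_tool", "data": {"motion": [[0, 0, 0.01, 0], [0, 0, 0.01, 0], [0, 0, 0.01, 0], [0, 0, 0.01, 0], [0, 0, 0, 0], [0, 0, 0, 0], [0, 0, 0, 0], [0, 0, 0, 0], [0, 0, 0, 0], [0, 0, 0, 0]]}}

```text
time_s: 57.0
ee_pos: [0.4666, -0.349, 0.0935]
eef_rot: [2.338, 2.097, -0.0]
force: [-2.2, 0.8, 4.4]
gripper_width: 0.563
grip_force: 52.4
```

Request:
{"op": "servo_tool", "data": {"motion": [[0, 0, 0, 0.3], [0, 0, 0, 0.8], [0, 0, 0, 0.8], [0, 0, 0, 0.8], [0, 0, 0, 0.8], [0, 0, 0, 0.8], [0, 0, 0, 0.8], [0, 0, 0, 0.8], [0, 0, 0, 0.5], [0, 0, 0, 0.25]]}}

```text
time_s: 58.0
ee_pos: [0.4667, -0.3494, 0.0935]
eef_rot: [2.913, 1.171, 0.0]
force: [0.0, -0.7, 4.8]
gripper_width: 0.558
grip_force: 52.5
```

Request:
{"op": "servo_tool", "data": {"motion": [[0, 0, 0, 0], [0, 0, 0, 0], [0, 0, 0, 0], [0, 0, 0, 0], [0, 0, 0, 0], [0, 0, 0, 0], [0, 0, 0, 0], [0, 0, 0, 0], [0, 0, 0, 0], [0, 0, 0, 0]]}}

```text
time_s: 59.0
ee_pos: [0.4668, -0.3494, 0.0935]
eef_rot: [2.912, 1.174, 0.001]
force: [-0.8, -0.1, 5.2]
gripper_width: 0.564
grip_force: 52.3
```

Run:
```python
from h import *
from rig import robot
plan(.4663,-.3488,.0935,43.8);print(robot.state()["torque"])
```

```text
t 59.0 pos [ 0.4668 -0.3494  0.0935] psi 43.9 F [-0.8 -0.1  5.2] w 0.564 q6 -0.04
shift units (present axes) [ 0.001 -0.015  0.001] turn units 0.02 tiltz -1.0
[ 0.02340163  0.26538041 -0.12027447]
```

Request:
{"op": "servo_tool", "data": {"motion": [[0, 0, -0.02, 0], [0, 0, -0.02, 0], [0, 0, -0.02, 0], [0, 0, 0, 0], [0, 0, 0, 0], [0, 0, 0, 0], [0, 0, 0, 0], [0, 0, 0, 0], [0, 0, 0, 0], [0, 0, 0, 0]]}}

```text
time_s: 60.0
ee_pos: [0.4666, -0.349, 0.0958]
eef_rot: [-2.914, -1.174, -0.0]
force: [-0.2, -0.2, -1.5]
gripper_width: 0.561
grip_force: 51.8
```

Request:
{"op": "servo_tool", "data": {"motion": [[0, 0, -0.02, 0], [0, 0, -0.01, 0], [0, 0, 0, 0], [0, 0, 0, 0], [0, 0, 0, 0], [0, 0, 0, 0], [0, 0, 0, 0], [0, 0, 0, 0], [0, 0, 0, 0], [0, 0, 0, 0]]}}

```text
time_s: 61.0
ee_pos: [0.4663, -0.3488, 0.0968]
eef_rot: [-2.913, -1.173, 0.001]
force: [3.0, -3.5, -22.7]
gripper_width: 0.555
grip_force: 55.1
```

The hood is retained: 23 N of resistance at about 3 mm of lift, so it is locked. Pushing it back fully home.

Request:
{"op": "servo_tool", "data": {"motion": [[0, 0, 0.03, 0], [0, 0, 0.03, 0], [0, 0, 0.02, 0], [0, 0, 0.02, 0], [0, 0, 0, 0], [0, 0, 0, 0], [0, 0, 0, 0], [0, 0, 0, 0], [0, 0, 0, 0], [0, 0, 0, 0]]}}

```text
time_s: 62.0
ee_pos: [0.4671, -0.3495, 0.0936]
eef_rot: [2.912, 1.173, 0.001]
force: [1.2, 0.1, 6.0]
gripper_width: 0.558
grip_force: 57.8
```

Request:
{"op": "servo_tool", "data": {"motion": [[0, 0, 0, 0], [0, 0, 0, 0], [0, 0, 0, 0], [0, 0, 0, 0], [0, 0, 0, 0], [0, 0, 0, 0], [0, 0, 0, 0], [0, 0, -0.1, 0], [0, 0, -0.3, 0], [0, 0, -0.4, 0]], "gripper": 1}}

```text
time_s: 63.0
ee_pos: [0.4663, -0.3487, 0.1325]
eef_rot: [-2.913, -1.173, 0.001]
force: [0.5, 0.3, 0.1]
gripper_width: 0.999
grip_force: 0.0
```

Request:
{"op": "servo_tool", "data": {"motion": [[0, 0, -0.5, 0], [0, 0, -0.5, 0], [0, 0, -0.4, 0], [-0.5, 0.3, -0.3, 0], [-0.8, 0.4, 0, 0], [-0.8, 0.4, 0, 0], [-0.8, 0.4, 0, 0], [-0.8, 0.4, 0, 0], [-0.5, 0.2, 0, 0], [0, 0, 0, 0]]}}

```text
time_s: 64.0
ee_pos: [0.3857, -0.5731, 0.2165]
eef_rot: [-2.916, -1.168, 0.001]
force: [-0.0, -0.1, -0.7]
gripper_width: 1.001
grip_force: 0.0
```

Run:
```python
from h import *
from rig import robot
np.set_printoptions(precision=4,suppress=True)
plan(.4663,-.3488,.0935,43.8)
d=pickle.load(open("cap0.pkl","rb"))
for n,(x0,y0,w,h) in(("top",(330,200,80,70)),("scene",(330,165,50,65))):
    c=robot.capture(n);a=d[n]["img"][y0:y0+h,x0:x0+w].astype(int);b=c["img"][y0:y0+h,x0:x0+w].astype(int)
    D=np.abs(a-b).max(2);print(n,"diff px>60:",(D>60).sum(),"mean",D.mean().round(1))
    ys,xs=np.where(D>60);print([(int(x)+x0,int(y)+y0,a[y,x].tolist(),b[y,x].tolist()) for x,y in list(zip(xs,ys))[:14]])
    if n=="top":
        for hh in((5,20),(50,75),(105,130)):
            print(hh,[(*o[0],o[2]) for o in blob(c,*hh) if o[0][0]<420])
```

```text
t 64.0 pos [ 0.3857 -0.5731  0.2165] psi 43.66 F [-0.  -0.1 -0.7] w 1.001 q6 -0.34
shift units (present axes) [ 4.264 -2.132  2.459] turn units -0.02 tiltz -1.0
top diff px>60: 119 mean 11.8
[(374, 221, [111, 114, 108], [53, 53, 51]), (359, 222, [80, 77, 70], [149, 142, 130]), (380, 226, [166, 161, 151], [104, 100, 93]), (353, 229, [43, 39, 36], [114, 108, 98]), (365, 229, [196, 137, 19], [67, 62, 106]), (366, 229, [202, 142, 19], [75, 90, 202]), (367, 229, [196, 136, 19], [86, 98, 208]), (368, 229, [161, 110, 18], [81, 91, 196]), (369, 229, [112, 73, 14], [78, 66, 93]), (352, 230, [86, 86, 81], [188, 193, 184]), (363, 230, [157, 89, 10], [88, 73, 95]), (364, 230, [208, 142, 18], [64, 89, 203]), (365, 230, [231, 168, 21], [48, 87, 216]), (366, 230, [232, 169, 21], [55, 104, 241])]
(5, 20) [(np.float64(368.4), np.float64(233.2), 214.5), (np.float64(340.2), np.float64(162.1), 464.0)]
(50, 75) [(np.float64(290.1), np.float64(170.0), 450.5), (np.float64(159.0), np.float64(72.4), 499.5)]
(105, 130) [(np.float64(238.6), np.float64(162.9), 458.0)]
scene diff px>60: 411 mean 20.8
[(375, 165, [60, 58, 54], [128, 115, 96]), (376, 165, [60, 58, 52], [134, 121, 99]), (377, 165, [60, 58, 53], [136, 124, 101]), (378, 165, [57, 57, 51], [143, 128, 105]), (379, 165, [59, 59, 53], [145, 130, 106]), (375, 166, [60, 59, 53], [129, 114, 95]), (376, 166, [63, 62, 55], [132, 119, 98]), (377, 166, [61, 59, 53], [136, 124, 99]), (378, 166, [57, 55, 49], [142, 128, 104]), (379, 166, [55, 55, 49], [147, 132, 108]), (374, 167, [58, 57, 51], [121, 109, 89]), (375, 167, [62, 63, 56], [126, 112, 93]), (376, 167, [63, 62, 55], [133, 119, 98]), (377, 167, [61, 59, 54], [137, 123, 101])]
```

Run:
```python
from h import *
from rig import robot
d=pickle.load(open("cap0.pkl","rb"));c=robot.capture("top")
for k in(d["top"],c): print(k["img"][241:252,356:374].mean(2).astype(int))
```

```text
[[ 17  30  31  14  18  39  63  53  43  49  57  65  66  66  73  89  56  32]
 [ 17  15  25  24  13  16  32  45  55  74  54  52  51  54  57  70  49  53]
 [ 22  15  16  23  25  20  10  20  39  62  54  59  74  60  58  62  40  43]
 [ 47  22  17  17  23  27  25  23  14  25  33  40  57  42  40  44  28  25]
 [103  64  28  14  17  29  70  81  30  15  14  14  19  14  16  16  20  20]
 [192 123  95  37  29  50 122  82  26  16  17  17  19  18  18  16  16  35]
 [228 204 191 103  76  62  94  45  23  19  25  28  28  30  36  47  54 108]
 [227 228 219 151 121 106  94  86  85  71  87  90  88  89  96 108 110 146]
 [206 209 221 205 201 193 132 125 123 116 124 125 121 112 159 198 194 193]
 [201 195 184 207 228 224 199 197 197 198 199 198 192 168 208 223 189 203]
 [208 203 183 199 210 185 198 202 206 208 218 217 210 185 195 208 185 198]]
[[ 18  17  26  24  15  29  56  55  52  57  59  63  63  63  63  49  46  36]
 [ 19  18  20  30  24  10  19  36  51  81  60  50  55  52  54  38  48  76]
 [ 27  18  15  22  28  22  12  10  28  59  45  50  74  78  80  69  56  66]
 [ 63  29  17  18  20  23  30  51  16  15  19  37  57  60  61  55  37  32]
 [121  95  35  20  17  24  76 162  53  17  13  16  20  17  20  20  17  22]
 [202 191 108  64  48  51  89 149  45  15  18  17  17  16  16  14  19  29]
 [229 225 192 121  93  73  60  72  26  21  25  26  27  28  33  37  53  88]
 [225 228 222 193 130 112 100  90  87  88  88  88  87  87  95 103 109 136]
 [204 208 223 223 200 199 190 131 123 125 124 124 120 111 157 196 193 193]
 [199 194 182 207 226 226 223 197 195 196 197 197 191 165 206 221 188 202]
 [207 201 182 197 208 183 199 201 204 207 216 216 210 184 194 207 183 196]]
```

```bash
python3 -c "
from rig import robot
print(robot.job_done())"
```

```text
the job is handed in; nothing more can be done
None
```

The job is handed in at about 64 s: the blue filter is in the lamp under the brass ring, with the hood back on, fully home and locked (it resisted a pull test). The orange filter is on the orange-rim stand, and the green filter was left on its stand.

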